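# Load the spring scale to its index and case the spare weights

## Robot

A 6-joint arm with a two-finger parallel gripper is mounted at the origin on the work surface. World frame = base frame: x ahead of the robot, y to its left, z up, the work surface at z = 0. Lengths are in m, angles in rad, forces in N, time in s.
With the tool pointing down it reaches from about 0.35 to 0.85 m from the base axis. Payload 8.1 kg.
Tool frame: the origin (TCP) lies at the centre of the arm's flange, where the gripper is bolted on; the fingertips stand 173 mm ahead of it and the grasp point (between the pads) lies 155 mm ahead of it (env.grasp_offset is the distance from the TCP to the grasp point, in m); z points along the fingers, y is the line along which they close (so a half turn about z gives the same grasp; the last joint's range is limited). The gripper opens to 85 mm and grips with 20 to 120 N. Pads are 22 mm wide; open, the fingers measure 114 mm over their backs; the gripper's body (76 mm by 85 mm) begins 54 mm behind the grasp point. The pads swing forward as they close: fully open they stand 13 mm farther back than shut.
Start: joints at [1.239, 0.13, 1.488, -0, 1.523, -0.085], TCP at [0.147, 0.582, 0.405] pointing down, gripper open.
Joint ranges: [-2.96, 2.96], [-0.89, 2.26], [0.02, 2.5], [-1.34, 4.48], [0, 2.73], [-2.66, 2.66]. Speed limits (rad/s): [2.39, 2.39, 2.79, 3.14, 3.14, 3.14].

## Interface

Orientations are given as a unit quaternion [w, x, y, z].
In Python, from cell import env, capture, calibration, workorder gives the robot as it stands.
- The arm moves only by the tool carry_out, never from a script. Its argument "targets" is a list of rows, each an object with "offset": the shift along the tool's x, y, z in cm, a list of three; "angular": the turn, a rotation vector about the tool's x, y, z in rad, a list of three; "claw": the closure, from 0 (fully open) to 1 (shut). In form: [{"offset": [x, y, z], "angular": [ax, ay, az], "claw": claw}, ...]. A call has exactly 5 rows; each row shifts and turns the commanded pose from where the row before left it, along the tool's axes as they then stand; what a row does not reach is not made up. A row lasts 1/10 s, in which the tool goes at most 50 mm and 8.59 degrees, less where a joint would pass 70% of its speed; a pose out of reach is approached as far as the arm can. A call is refused whole if a number of a shift passes 5 or a number of a turn 0.15, either way. A call with a gripper value outside its range is refused whole. The fingers move at their own pace and stop on an object; "grip_force" is the grip in N (left out, the last holds). Time passes only in rows, so rows that do not move let the fingers close, or fill a call up. It gives the time, the measured TCP pose, the force and the opening at its end, in the units of the state.
- env.read_state(): the state, without advancing time (a new reading comes with each control period).
- capture(name): name is "scene" or "top"; returns the picture (420x560x3 uint8, red, green, blue); there is no depth.
- calibration(name): a dict with "mtx" (3x3 intrinsics, pixels), "D" ([k1, k2, p1, p2, k3] as OpenCV has them; the pictures are not rectified), "rvec" (rotation vector, rad) and "tvec" (3), from world to camera coordinates, as OpenCV has them. Camera axes: x right, y down, z forward; pixel columns grow to the right and rows downward; lengths in m; the calibration is good to about 2 mm. A picture is of the moment at which its call begins. calibration takes no time and is no camera call.
- workorder.sign_off(): hands the job in, once; it reports no verdict.
The state is a dict: "t": time; "qpos": joint angles; "qvel": joint speeds; "joint_torque": joint torques, N m; "ee_pos": TCP position; "tcp_rot": TCP orientation; "ft_force": force on the tool from outside, world axes, zero at the start; "wrist_torque": the same for the moment, N m; "finger_gap": opening from 0.0 (shut) to 1.0 (fully open).
Only numpy, scipy, OpenCV 4.12 (cv2) and the standard library are available. Lean on these libraries where they do the work, as an engineer would, in place of code of your own. Each camera call takes 0.05 s, during which the arm holds its last target. There are 200 camera calls.

## Task

Put knobbed steel weights on the pan of the spring scale until its pointer rests between the two prongs of the index on the upright plate. Open the clamshell case, put every weight that is left over inside it, and close the lid fully. Leave the loaded pan as it is at the end, and do not disturb the index, jar, timer and bottles.

Things in the scene. Friction and masses are not known exactly. Their poses are not given: they have to be found in the camera images.
- case: The lower half of a grey clamshell case fixed to the bench, 206 mm (its x) by 136 mm (its y), walls 7 mm thick, rim 28 mm above the bench. Origin at the centre of its underside. The inner floor is flat, 192 by 122 mm, 7 mm above the bench. It is empty at the start. With the lid shut there are 47 mm of height inside, enough for a standing weight.
- lid (a joint): Opening angle of the case's lid in rad: 0 fully closed, 2.2 fully open (leaning well back past upright, about 35 degrees; opened to about 2.1 it is clear of a gripper working inside the case). It starts closed. The hinge is stiff: the lid stays wherever it is left, and moving it takes about 2 N at the handle. It is not latched.
- lid_hinge (a point): Middle of the lid's hinge line, 28 mm above the bench, on the +y long edge of the case; the line runs along the case's x. The lid is 136 mm wide from the hinge to its free edge and 30 mm deep.
- lid_handle (a point): Middle of the lid's handle: a round steel bar 10 mm thick and 72 mm long, parallel to the hinge, standing 42 mm out from the lid's free edge (the side away from the hinge) on two posts, like a suitcase handle. Closed, it is 40 mm above the bench on the case's -y side; it runs on a circle of 178 mm about the hinge line. As it is round it can turn between the fingers while the lid swings.
- scale: The fixed white base of a spring scale, 270 mm (its x) by 120 mm (its y) and 34 mm high; origin at the centre of its underside. At its +x end stands an aluminium plate, 6 mm thick, 36 mm wide and 159 mm high (128 mm along x from the origin, y 12 to 48 mm). On the plate's far face rides a black index with two prongs, one above the other; a black pointer fixed to the pan moves down past them.
- pan_top (a point): Centre of the upper face of the scale's level steel pan, 200 mm (its x) by 110 mm (its y), with a rim 3 mm thick and 8 mm high all round; its axes are those of the scale. It is empty and 140 mm above the bench at the start and sinks straight down under load. A sealed canister is fixed beneath it.
- pointer (a point): Tip of the black pointer fixed to the pan, 2 mm below the pan's upper face.
- index_mid (a point): The point midway between the two prongs of the index. The gap between the prongs is 12 mm high, so the pointer is between them when it is within 6 mm of this height. The index is set to a different height each time (10 to 44 mm below the pointer's start), stays there, and is not to be touched.
- pan (a joint): How far the pan has sunk, in m: 0 empty, 0.065 at the lower stop. It sinks 8 mm per 100 g placed on it (anywhere), smoothly damped, settling in about 1 s.
- small1: A small knobbed steel laboratory weight, 100 g: body 28 mm across and 18 mm high, with a knob 12 mm across rising another 24 mm above the body, so 42 mm tall in all. Stands on the bench at the start. Origin at the centre of its underside, z up along the knob. Told from the other kind by its size only.
- small2: A small knobbed steel laboratory weight, 100 g: body 28 mm across and 18 mm high, with a knob 12 mm across rising another 24 mm above the body, so 42 mm tall in all. Stands on the bench at the start. Origin at the centre of its underside, z up along the knob. Told from the other kind by its size only.
- large1: A large knobbed steel laboratory weight, 200 g: body 38 mm across and 20 mm high, with a knob 14 mm across rising another 24 mm above the body, so 44 mm tall in all. Stands on the bench at the start. Origin at the centre of its underside, z up along the knob. Told from the other kind by its size only. May be absent.
- large2: A large knobbed steel laboratory weight, 200 g: body 38 mm across and 20 mm high, with a knob 14 mm across rising another 24 mm above the body, so 44 mm tall in all. Stands on the bench at the start. Origin at the centre of its underside, z up along the knob. Told from the other kind by its size only. May be absent.
- large3: A large knobbed steel laboratory weight, 200 g: body 38 mm across and 20 mm high, with a knob 14 mm across rising another 24 mm above the body, so 44 mm tall in all. Stands on the bench at the start. Origin at the centre of its underside, z up along the knob. Told from the other kind by its size only. May be absent.
- large4: A large knobbed steel laboratory weight, 200 g: body 38 mm across and 20 mm high, with a knob 14 mm across rising another 24 mm above the body, so 44 mm tall in all. Stands on the bench at the start. Origin at the centre of its underside, z up along the knob. Told from the other kind by its size only. May be absent.
- large5: A large knobbed steel laboratory weight, 200 g: body 38 mm across and 20 mm high, with a knob 14 mm across rising another 24 mm above the body, so 44 mm tall in all. Stands on the bench at the start. Origin at the centre of its underside, z up along the knob. Told from the other kind by its size only. May be absent.
- jar: A small closed amber jar, 36 mm across and 48 mm high, standing among the weights; leave it alone. Origin at the centre of its underside.
- timer: A white bench timer lying beyond the weights, 34 by 50 mm and 22 mm high; leave it alone. Origin at the centre of its underside.
- reagent: An amber reagent bottle, 64 mm across and 130 mm high, towards the far edge; leave it alone.
- washbottle: A white bottle, 70 mm across and 150 mm high, towards the far edge; leave it alone.
Mind the look-alikes: they are no part of the job. Leave any black or yellow look-alike of the large1 alone.

How it is judged:
By the outcome, as a careful person would: the job done as asked, in the order asked, and still so for the second after the job is handed in, with the robot touching nothing.
Of large1, large2, large3, large4, large5 only 3 to 5 are there at a start; the rules pass over those that are not, and their reading is None.
At some moment in a run one of small1, small2, large1, large2, large3, large4, large5 may be knocked a few centimetres aside while the robot is not near it.
Once in a run the grip may slacken for a moment while it holds something.
It also fails if it takes over 208 s, if anything falls off the work surface, if the arm or the gripper's body presses on something with over 40 N, if the wrist force passes 120 N, or if a joint passes its speed limit or range.

## Working session

There is one attempt and no reset: what is moved stays moved. The work goes in short steps, Python scripts to look and compute and a tool call to move; the robot and the scene stay as the last step left them, time stands still between calls to the robot, and variables do not carry over. Pictures are saved under pics/ and viewed, on a budget of 14 in all, crops included, one or two more only if the job needs it, and the job is handed in when it is done.

Besides the shell and the picture viewer there is one more tool, called as name([rows], argument=value, ...), one row to a line, values as JSON. carry_out: Moves the arm, as the interface text tells. Its arguments: {"type":"object","properties":{"targets":{"type":"array","items":{"type":"object","properties":{"offset":{"type":"array","items":{"type":"number"}},"angular":{"type":"array","items":{"type":"number"}},"claw":{"type":"number"}}}},"grip_force":{"type":"number"}},"required":["targets"]}

```bash
ls; mkdir -p pics
python3 - <<'E'
from cell import env,capture,calibration
import cv2
for n in("scene","top"):
    im=capture(n); cv2.imwrite(f"pics/{n}0.png",im[:,:,::-1]); c=calibration(n); print(n,c)
s=env.read_state(); print(s, env.grasp_offset)
E
```

```text
pics
scene {'mtx': array([[386.21182974,   0.        , 274.772175  ],
       [  0.        , 386.21182974, 205.20056914],
       [  0.        ,   0.        ,   1.        ]]), 'D': array([-0.00773809,  0.        ,  0.        ,  0.        ,  0.        ]), 'rvec': array([ 2.29733019,  0.91141484, -0.32672734]), 'tvec': array([-0.42274084, -0.22336142,  1.10686419])}
top {'mtx': array([[525.70161833,   0.        , 280.6156474 ],
       [  0.        , 525.70161833, 211.72205448],
       [  0.        ,   0.        ,   1.        ]]), 'D': array([-0.06244338,  0.        ,  0.        ,  0.        ,  0.        ]), 'rvec': array([ 2.10399922, -2.12435266,  0.19155836]), 'tvec': array([0.02494053, 0.58028699, 1.37485052])}
{'t': 0.1, 'qpos': array([ 1.23860075e+00,  1.31087964e-01,  1.48916308e+00, -1.88103963e-05,
        1.52296500e+00, -8.53813376e-02]), 'qvel': array([ 7.27123497e-04, -1.65504344e-03, -2.89869932e-04, -6.11803345e-04,
        2.64032987e-05,  1.37238895e-03]), 'joint_torque': array([ 1.82257805e-03, -5.70946276e+01, -5.01942372e+01, -8.28036264e-05,
        7.99586065e-03,  8.50762490e-05]), 'ee_pos': array([0.14649594, 0.58163739, 0.4037517 ]), 'tcp_rot': array([-1.59053810e-04,  1.23093628e-01,  9.92394730e-01, -7.96014068e-04]), 'ft_force': array([ 0.44778677, -0.25236674, -0.49148649]), 'wrist_torque': array([ 0.00759609, -0.00239482,  0.03994683]), 'finger_gap': 0.9980619343563518} 0.1547
```

View pics/scene0.png

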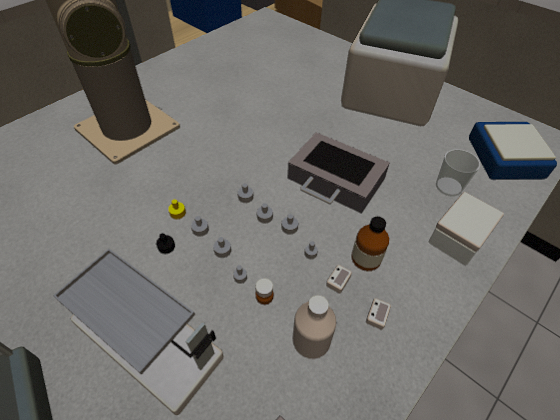

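View pics/top0.png

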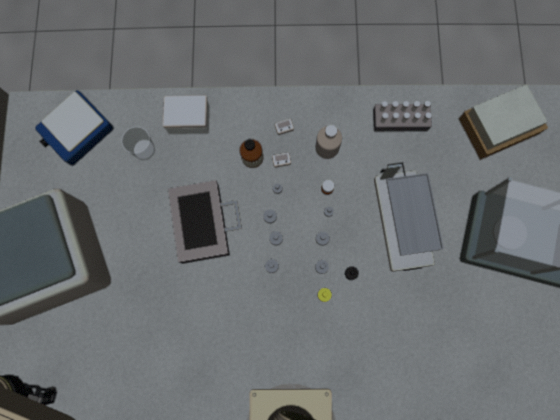

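The top view shows five large weights at about (270,216), (276,238), (271,266), (322,239) and (321,267), with small ones at (277,188) and (328,211). The case is on the left with its handle at (232,216), and the scale is on the right. The yellow and black look-alikes are at (325,295) and (352,272).

```bash
cat > h.py <<'E'
import cv2, numpy as np
from cell import env,capture,calibration
def ray(n,px):
    c=calibration(n); R=cv2.Rodrigues(c["rvec"])[0]
    u=cv2.undistortPoints(np.array([[px]],float),c["mtx"],c["D"])[0,0]
    return -R.T@c["tvec"], R.T@np.array([u[0],u[1],1.])
def onz(n,px,z):
    o,d=ray(n,px); return o+d*(z-o[2])/d[2]
def proj(n,P):
    c=calibration(n); return cv2.projectPoints(np.array(P,float).reshape(-1,3),c["rvec"],c["tvec"],c["mtx"],c["D"])[0][:,0]
def tri(pa,pb): # scene px, top px
    o1,d1=ray("scene",pa);o2,d2=ray("top",pb)
    s=np.linalg.lstsq(np.c_[d1,-d2],o2-o1,rcond=None)[0]
    a,b=o1+s[0]*d1,o2+s[1]*d2
    return (a+b)/2,np.linalg.norm(a-b)
def knobs(n,im,box):
    g=cv2.cvtColor(im,cv2.COLOR_RGB2GRAY); d=cv2.absdiff(g,cv2.medianBlur(g,41))
    m=(d>12).astype(np.uint8); x0,y0,x1,y1=box; mm=np.zeros_like(m); mm[y0:y1,x0:x1]=m[y0:y1,x0:x1]
    k,l,st,c=cv2.connectedComponentsWithStats(mm)
    return [(c[i].round(1),st[i]) for i in range(1,k) if st[i][4]>20]
def grasp():
    s=env.read_state(); w,x,y,z=s["tcp_rot"]
    from scipy.spatial.transform import Rotation as Ro
    R=Ro.from_quat([x,y,z,w]).as_matrix(); return s["ee_pos"]+R[:,2]*env.grasp_offset,R,s
E
python3 - <<'E'
from h import *
sc=cv2.imread("pics/scene0.png");tp=cv2.imread("pics/top0.png")
for c,st in knobs("top",tp[:,:,::-1].copy(),(255,110,365,305)):
    print(c,st,onz("top",c,0.02).round(3))
a=cv2.resize(tp[150:300,150:450],None,fx=2.66,fy=2.66,interpolation=cv2.INTER_CUBIC)
cv2.imwrite("pics/t1.png",a)
b=cv2.resize(sc[300:400,140:240],None,fx=6,fy=6,interpolation=cv2.INTER_CUBIC)
b=cv2.convertScaleAbs(b,alpha=1.5); cv2.imwrite("pics/s1.png",b)
E
```

```text
[284.2 128.2] [275 119  19  17 141] [0.833 0.007 0.02 ]
[330.6 131.6] [324 125  13  15 144] [ 0.821 -0.126  0.02 ]
[326.2 150.4] [315 136  27  24 300] [ 0.765 -0.112  0.02 ]
[258.3 153.8] [255 139   9  29 204] [0.757 0.082 0.02 ]
[281.2 161.4] [273 153  18  16 123] [0.734 0.017 0.02 ]
[327.2 187.4] [320 180  14  16 167] [ 0.656 -0.112  0.02 ]
[277.5 189.6] [272 185  11  10  77] [0.651 0.028 0.02 ]
[328.1 212.2] [324 208   9  10  66] [ 0.585 -0.113  0.02 ]
[270.  217.7] [263 211  14  14 113] [0.571 0.05  0.02 ]
[276.2 239.4] [269 232  14  14 113] [0.51  0.033 0.02 ]
[321.7 239.7] [315 234  15  12 109] [ 0.508 -0.093  0.02 ]
[271.6 267.1] [264 261  15  13  99] [0.433 0.046 0.02 ]
[320.8 267.7] [315 262  13  12 100] [ 0.43  -0.089  0.02 ]
[351.2 273. ] [344 266  15  15 184] [ 0.415 -0.172  0.02 ]
[324.2 294.1] [317 288  14  13 122] [ 0.359 -0.097  0.02 ]
```

View pics/t1.png

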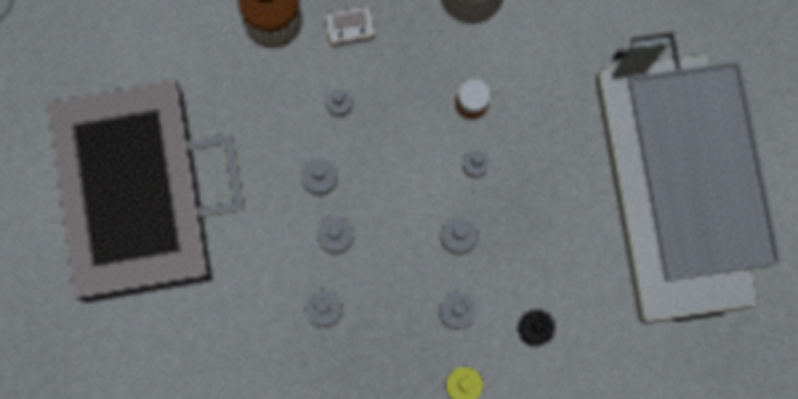

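View pics/s1.png

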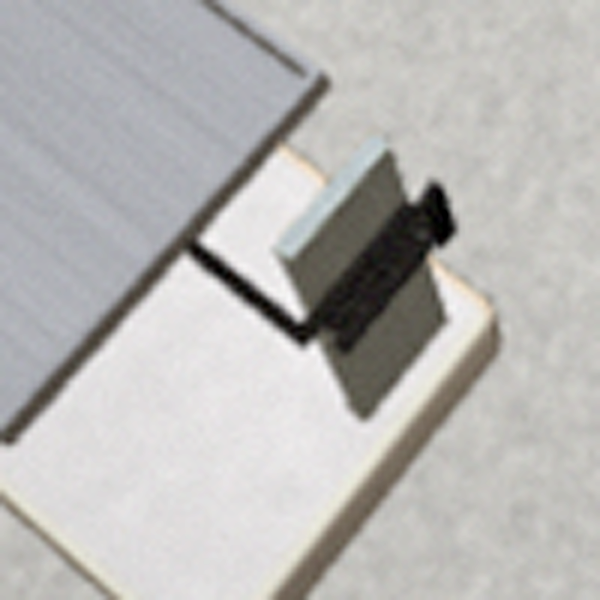

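The crops confirm seven weights: five large and two small, about 45–60 mm apart. The pan corners in t1 are at (630,80), (740,65), (777,262) and (665,282). In s1 the black pointer arm bends at (305,335), and the index is near (440,205).

Run:
```python
from h import *
f=lambda p:(p[0]/2.66+150,p[1]/2.66+150)
C=np.array([onz("top",f(p),.148) for p in [(630,80),(740,65),(777,262),(665,282)]])
print(C.round(3)); c=C.mean(0); print("pan",c.round(3),[np.linalg.norm(C[i]-C[i-1]).round(3) for i in range(4)])
ax=(C[0]+C[1]-C[2]-C[3])[:2]; ax/=np.linalg.norm(ax); ay=np.array([-ax[1],ax[0]]); print("ax",ax,np.arctan2(ax[1],ax[0]))
W=lambda x,y,z:[*(c[:2]+x*ax+y*ay),z]
q=lambda P:((proj("scene",P)[0]-[140,300])*6).round(0)
for n,P in dict(pt=(.1,0,.138)).items(): print(n,q(W(*P)))
# is pan centred on the base? test plate points
for y0 in (12,48):
    for z in (34,159): print("plate",y0,z,q(W(.131,y0/1e3,z/1e3)))
for x in (.136,.141,.146,.151):
    for y in(0,.03,.06): print(x,y,[q(W(x,y,z)).astype(int).tolist() for z in(.138,.128,.118,.108,.094)])
H=np.array([onz("top",f(p),.04) for p in [(235,140),(240,210)]]);print("handle",H.round(3))
L=np.array([onz("top",f(p),.058) for p in [(50,103),(180,84),(211,277),(83,298)]]);print("lid",L.round(3),L.mean(0))
la=(L[0]+L[1]-L[2]-L[3])[:2]; print("case yaw",np.arctan2(la[1],la[0]),[np.linalg.norm(L[i]-L[i-1]).round(3) for i in range(4)])
```

```text
[[ 0.643 -0.256  0.148]
 [ 0.657 -0.364  0.148]
 [ 0.464 -0.387  0.148]
 [ 0.446 -0.28   0.148]]
pan [ 0.552 -0.322  0.148] [np.float64(0.198), np.float64(0.109), np.float64(0.194), np.float64(0.109)]
ax [0.99275317 0.12017129] 0.12046242063115348
pt [162. 256.]
plate 12 34 [351. 425.]
plate 12 159 [272. 260.]
plate 48 34 [438. 320.]
plate 48 159 [377. 143.]
0.136 0 [[267, 345], [274, 358], [281, 372], [288, 385], [297, 403]]
0.136 0.03 [[354, 245], [359, 260], [365, 275], [371, 289], [378, 308]]
0.136 0.06 [[435, 151], [440, 167], [445, 182], [449, 197], [455, 217]]
0.141 0 [[282, 357], [289, 371], [296, 384], [303, 397], [312, 415]]
0.141 0.03 [[368, 257], [374, 272], [380, 286], [385, 300], [392, 319]]
0.141 0.06 [[450, 162], [455, 178], [459, 193], [463, 208], [469, 228]]
0.146 0 [[297, 370], [304, 383], [311, 397], [317, 410], [326, 427]]
0.146 0.03 [[383, 269], [389, 284], [394, 298], [399, 312], [407, 331]]
0.146 0.06 [[465, 174], [469, 189], [473, 204], [478, 219], [483, 239]]
0.151 0 [[312, 383], [319, 396], [325, 409], [332, 422], [340, 440]]
0.151 0.03 [[398, 281], [404, 296], [409, 310], [414, 324], [421, 342]]
0.151 0.06 [[480, 185], [484, 201], [488, 216], [492, 230], [497, 250]]
handle [[0.611 0.136 0.04 ]
 [0.537 0.131 0.04 ]]
lid [[0.648 0.327 0.058]
 [0.667 0.192 0.058]
 [0.466 0.158 0.058]
 [0.446 0.287 0.058]] [0.55657811 0.24120822 0.058     ]
case yaw 0.18213941720974158 [np.float64(0.207), np.float64(0.136), np.float64(0.204), np.float64(0.131)]
```

carry_out([
  {"offset": [0, 0, 0], "angular": [0, 0, -0.123], "claw": 0.6},
  {"offset": [0, 0, 0], "angular": [0, 0, -0.124], "claw": 0.6},
  {"offset": [0, 0, 0], "angular": [0, 0, 0], "claw": 0.6},
  {"offset": [0, 0, 0], "angular": [0, 0, 0], "claw": 0.6},
  {"offset": [0, 0, 0], "angular": [0, 0, 0], "claw": 0.6},
], grip_force=60)

```text
t: 0.6
ee_pos: [0.1465, 0.5818, 0.4045]
tcp_rot: [-0.0, 0.001, 1.0, -0.0]
ft_force: [0.7, -0.8, -0.7]
finger_gap: 0.402
```

carry_out([
  {"offset": [-2.2, -3.5, 0], "angular": [0, 0, 0], "claw": 0.6},
  {"offset": [-2.2, -3.5, 0], "angular": [0, 0, 0], "claw": 0.6},
  {"offset": [-2.2, -3.5, 0], "angular": [0, 0, 0], "claw": 0.6},
  {"offset": [-2.2, -3.5, 0], "angular": [0, 0, 0], "claw": 0.6},
  {"offset": [-2.2, -3.5, 0], "angular": [0, 0, 0], "claw": 0.6},
])

```text
t: 1.1
ee_pos: [0.2571, 0.4054, 0.4047]
tcp_rot: [0.0, 0.001, 1.0, 0.0]
ft_force: [0.9, -0.1, 0.6]
finger_gap: 0.397
```

carry_out([
  {"offset": [-2.2, -3.5, 0], "angular": [0, 0, 0], "claw": 0.6},
  {"offset": [-2.2, -3.5, 0], "angular": [0, 0, 0], "claw": 0.6},
  {"offset": [-2.2, -3.5, 0], "angular": [0, 0, 0], "claw": 0.6},
  {"offset": [-2.2, -3.5, 0], "angular": [0, 0, 0], "claw": 0.6},
  {"offset": [-2.2, -3.5, 0], "angular": [0, 0, 0], "claw": 0.6},
])

```text
t: 1.6
ee_pos: [0.3671, 0.2303, 0.405]
tcp_rot: [0.0, 0.001, 1.0, 0.0]
ft_force: [1.0, 0.6, -0.0]
finger_gap: 0.4
```

carry_out([
  {"offset": [-2.2, -3.5, 0], "angular": [0, 0, 0], "claw": 0.6},
  {"offset": [-2.2, -3.5, 0], "angular": [0, 0, 0], "claw": 0.6},
  {"offset": [-2.2, -3.5, 0], "angular": [0, 0, 0], "claw": 0.6},
  {"offset": [-2.2, -3.5, 0], "angular": [0, 0, 0], "claw": 0.6},
  {"offset": [-2.2, -3.5, 0], "angular": [0, 0, 0], "claw": 0.6},
])

```text
t: 2.1
ee_pos: [0.4773, 0.0552, 0.4049]
tcp_rot: [0.0, 0.001, 1.0, 0.0]
ft_force: [1.0, 1.5, 0.6]
finger_gap: 0.403
```

carry_out([
  {"offset": [-2.2, -3.5, 0], "angular": [0, 0, 0], "claw": 0.6},
  {"offset": [-2.2, -3.5, 0], "angular": [0, 0, 0], "claw": 0.6},
  {"offset": [-2.2, -3.5, 0], "angular": [0, 0, 0], "claw": 0.6},
  {"offset": [-2.2, -3.5, 0], "angular": [0, 0, 0], "claw": 0.6},
  {"offset": [0, 0, 0], "angular": [0, 0, 0], "claw": 0.6},
])

```text
t: 2.6
ee_pos: [0.5661, -0.0871, 0.4038]
tcp_rot: [-0.0, 0.003, 1.0, -0.001]
ft_force: [-0.5, -0.2, 0.2]
finger_gap: 0.401
```

carry_out([
  {"offset": [-1.9, -2.6, 0], "angular": [0, 0, 0], "claw": 0.6},
  {"offset": [0, 0, 4], "angular": [0, 0, 0], "claw": 0.6},
  {"offset": [0, 0, 4], "angular": [0, 0, 0], "claw": 0.6},
  {"offset": [0, 0, 4], "angular": [0, 0, 0], "claw": 0.6},
  {"offset": [0, 0, 3], "angular": [0, 0, 0], "claw": 0.6},
])

```text
t: 3.1
ee_pos: [0.5827, -0.1084, 0.2519]
tcp_rot: [-0.001, 0.001, 1.0, 0.0]
ft_force: [0.1, -0.8, 0.6]
finger_gap: 0.396
```

Run:
```python
from h import *
print(grasp()[0].round(4))
t=capture("top"); s=capture("scene")
cv2.imwrite("pics/s2.png",cv2.resize(s[190:310,210:370],None,fx=5,fy=5,interpolation=cv2.INTER_CUBIC)[:,:,::-1])
```

```text
[ 0.5823 -0.1083  0.0972]
```

View pics/s2.png

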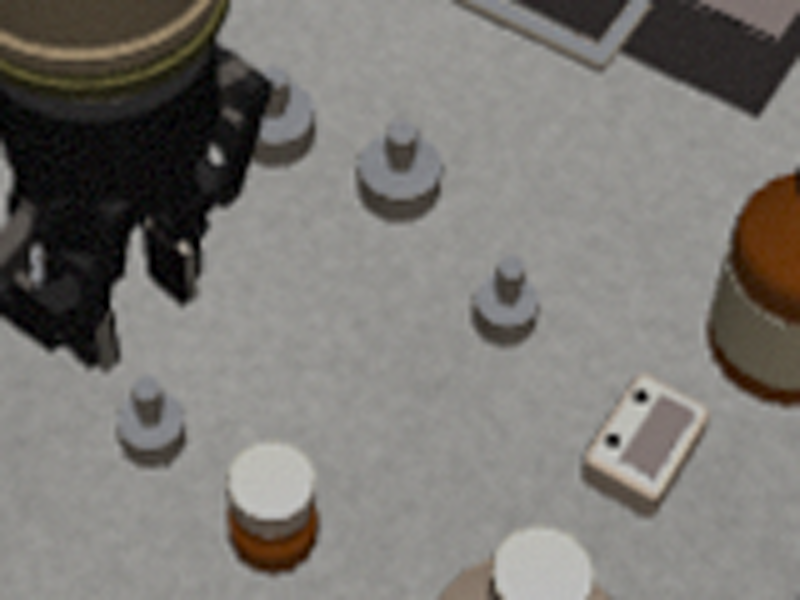

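The gripper is above the small weight, whose knob is at (148,395) in the crop. The jar is clear at (270,510).

carry_out([
  {"offset": [0, 0, 3], "angular": [0, 0, 0], "claw": 0.6},
  {"offset": [0, 0, 2.9], "angular": [0, 0, 0], "claw": 0.6},
  {"offset": [0, 0, 0], "angular": [0, 0, 0], "claw": 0.6},
  {"offset": [0, 0, 0], "angular": [0, 0, 0], "claw": 1},
  {"offset": [0, 0, 0], "angular": [0, 0, 0], "claw": 1},
])

```text
t: 3.7
ee_pos: [0.585, -0.1093, 0.1987]
tcp_rot: [0.002, -0.0, 1.0, -0.001]
ft_force: [0.4, -0.5, -0.1]
finger_gap: 0.107
```

carry_out([
  {"offset": [0, 0, 0], "angular": [0, 0, 0], "claw": 1},
  {"offset": [0, 0, 0], "angular": [0, 0, 0], "claw": 1},
  {"offset": [0, 0, 0], "angular": [0, 0, 0], "claw": 1},
  {"offset": [0, 0, -2], "angular": [0, 0, 0], "claw": 1},
  {"offset": [0, 0, -4], "angular": [0, 0, 0], "claw": 1},
])

```text
t: 4.2
ee_pos: [0.582, -0.1086, 0.2532]
tcp_rot: [-0.003, -0.0, 1.0, 0.001]
ft_force: [0.6, -0.0, -1.2]
finger_gap: 0.109
```

carry_out([
  {"offset": [0, 0, -4], "angular": [0, 0, 0], "claw": 1},
  {"offset": [0, 0, -4], "angular": [0, 0, 0], "claw": 1},
  {"offset": [0, 0, -4], "angular": [0, 0, 0], "claw": 1},
  {"offset": [0, 0, -3], "angular": [0, 0, 0], "claw": 1},
  {"offset": [-0.6, -4.1, 0], "angular": [0, 0, 0], "claw": 1},
])

```text
t: 4.7
ee_pos: [0.591, -0.1472, 0.4137]
tcp_rot: [0.005, -0.002, 1.0, -0.001]
ft_force: [2.2, -0.5, 0.3]
finger_gap: 0.11
```

carry_out([
  {"offset": [-0.6, -4.1, 0], "angular": [0, 0, 0], "claw": 1},
  {"offset": [-0.6, -4.1, 0], "angular": [0, 0, 0], "claw": 1},
  {"offset": [-0.6, -4.1, 0], "angular": [0, 0, 0], "claw": 1},
  {"offset": [-0.6, -4.1, 0], "angular": [0, 0, 0], "claw": 1},
  {"offset": [0, 0, 0], "angular": [0, 0, 0], "claw": 1},
])

```text
t: 5.2
ee_pos: [0.6129, -0.3192, 0.4052]
tcp_rot: [-0.0, 0.002, 1.0, -0.001]
ft_force: [-0.1, 0.5, -1.4]
finger_gap: 0.106
```

carry_out([
  {"offset": [0, 0, 3], "angular": [0, 0, 0], "claw": 1},
  {"offset": [0, 0, 2.4], "angular": [0, 0, 0], "claw": 1},
  {"offset": [0, 0, 0.8], "angular": [0, 0, 0], "claw": 1},
  {"offset": [0, 0, 0], "angular": [0, 0, 0], "claw": 1},
  {"offset": [0, 0, 0], "angular": [0, 0, 0], "claw": 1},
])

```text
t: 5.7
ee_pos: [0.6141, -0.3139, 0.3453]
tcp_rot: [0.001, -0.0, 1.0, -0.0]
ft_force: [-0.1, 0.1, -0.1]
finger_gap: 0.109
```

Run:
```python
from h import *
s=grasp();print(s[0].round(4),s[2]["ft_force"],s[2]["finger_gap"])
im=capture("scene")
cv2.imwrite("pics/s3.png",cv2.convertScaleAbs(cv2.resize(im[250:400,60:260],None,fx=4,fy=4,interpolation=cv2.INTER_CUBIC)[:,:,::-1],alpha=1.7))
```

```text
[ 0.6143 -0.3141  0.1906] [-0.11424631  0.06959563 -0.13946116] 0.10886868854748434
```

View pics/s3.png

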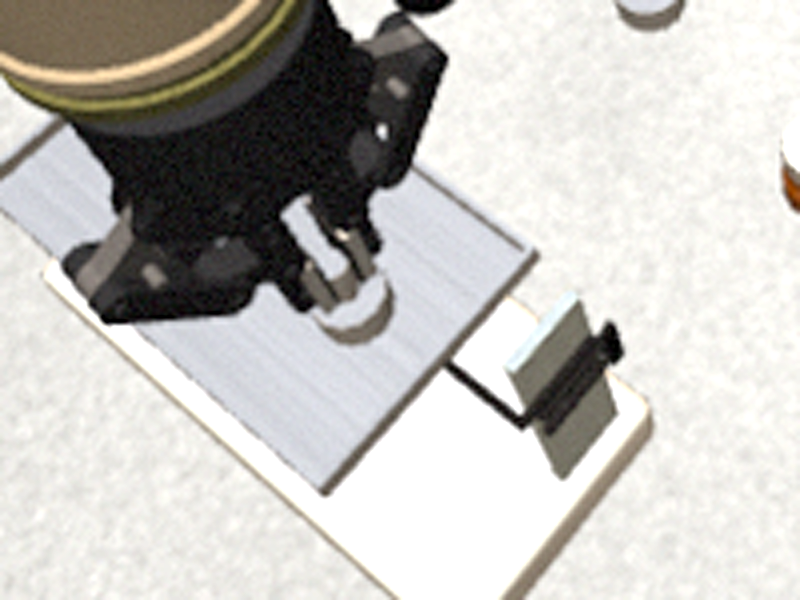

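The weight is held just above the pan near (355,310). Next I lower it and release.

carry_out([
  {"offset": [0, 0, 0.5], "angular": [0, 0, 0], "claw": 1},
  {"offset": [0, 0, 0], "angular": [0, 0, 0], "claw": 1},
  {"offset": [0, 0, 0], "angular": [0, 0, 0], "claw": 0.6},
  {"offset": [0, 0, 0], "angular": [0, 0, 0], "claw": 0.6},
  {"offset": [0, 0, 0], "angular": [0, 0, 0], "claw": 0.6},
])

```text
t: 6.25
ee_pos: [0.6138, -0.3142, 0.3391]
tcp_rot: [0.0, -0.0, 1.0, -0.0]
ft_force: [-0.1, -0.7, 0.7]
finger_gap: 0.398
```

carry_out([
  {"offset": [0, 0, -3], "angular": [0, 0, 0], "claw": 0.6},
  {"offset": [0, 0, -3], "angular": [0, 0, 0], "claw": 0.6},
  {"offset": [3, 4, 0], "angular": [0, 0, 0], "claw": 0.6},
  {"offset": [2, 4, 0], "angular": [0, 0, 0], "claw": 0.6},
  {"offset": [0, 4, 0], "angular": [0, 0, 0], "claw": 0.6},
])

```text
t: 6.75
ee_pos: [0.562, -0.1935, 0.3989]
tcp_rot: [-0.0, 0.001, 1.0, -0.0]
ft_force: [1.1, -0.2, -0.4]
finger_gap: 0.402
```

carry_out([
  {"offset": [0, 4, 0], "angular": [0, 0, 0], "claw": 0.6},
  {"offset": [0, 4, 0], "angular": [0, 0, 0], "claw": 0.6},
  {"offset": [0, 0, 0], "angular": [0, 0, 0], "claw": 0.6},
  {"offset": [0, 0, 0], "angular": [0, 0, 0], "claw": 0.6},
  {"offset": [0, 0, 0], "angular": [0, 0, 0], "claw": 0.6},
])

```text
t: 7.25
ee_pos: [0.5638, -0.1148, 0.3989]
tcp_rot: [0.0, 0.0, 1.0, -0.0]
ft_force: [-0.3, -0.8, 0.3]
finger_gap: 0.4
```

Run:
```python
from h import *
s=grasp();print(s[0].round(4))
im=capture("scene")[:,:,::-1].copy(); cv2.imwrite("pics/raw4.png",im)
im0=cv2.imread("pics/scene0.png")
r=lambda i:cv2.convertScaleAbs(cv2.resize(i[310:385,165:225],None,fx=6.5,fy=6.5,interpolation=cv2.INTER_CUBIC),alpha=2.2)
cv2.imwrite("pics/s4.png",np.hstack([r(im0),r(im)]))
t=capture("top"); 
for c,st in knobs("top",t,(255,180,365,305)): print(c,st[2:],onz("top",c,0.02).round(3))
```

```text
[ 0.5638 -0.1149  0.2442]
[327.1 236.8] [  87  125 3378] [ 0.516 -0.108  0.02 ]
[277.5 189.4] [10 10 74] [0.652 0.028 0.02 ]
[269.8 217.8] [ 14  13 110] [0.571 0.05  0.02 ]
[276.1 239.1] [ 14  16 129] [0.511 0.033 0.02 ]
[321.7 240. ] [ 15  12 112] [ 0.507 -0.093  0.02 ]
[314.5 258.1] [ 16  12 100] [ 0.457 -0.072  0.02 ]
[271.7 267.1] [15 13 98] [0.433 0.045 0.02 ]
[344.5 265.8] [13  7 54] [ 0.435 -0.154  0.02 ]
[325.  271.1] [13  7 48] [ 0.421 -0.1    0.02 ]
```

View pics/s4.png

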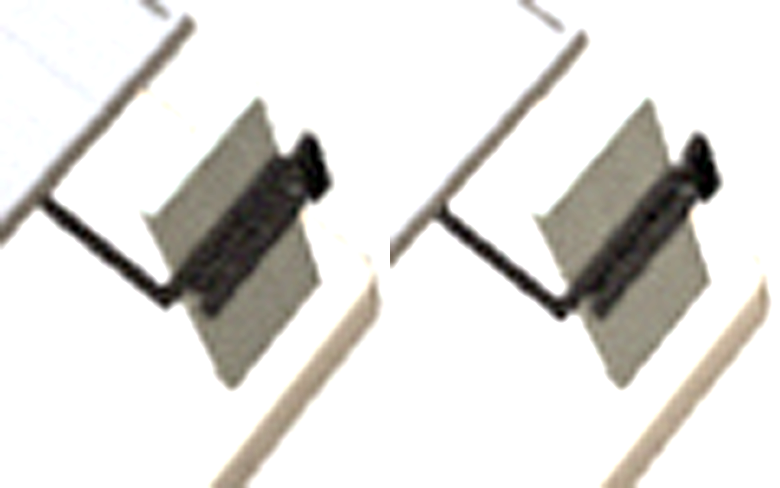

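Run:
```python
from h import *
a=cv2.imread("pics/scene0.png"); b=cv2.imread("pics/raw4.png")
t0=cv2.imread("pics/top0.png"); 
def r(i,x,y,w,h,f,g=.45):
    j=i[y:y+h,x:x+w].astype(float)/150; j=np.clip(j,0,1)**g*255
    return cv2.resize(j.astype(np.uint8),(w*f,h*f),interpolation=cv2.INTER_NEAREST)
cv2.imwrite("pics/s5.png",np.hstack([r(a,186,326,34,38,11),r(b,186,326,34,38,11)]))
```

```text
(no output)
```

View pics/s5.png

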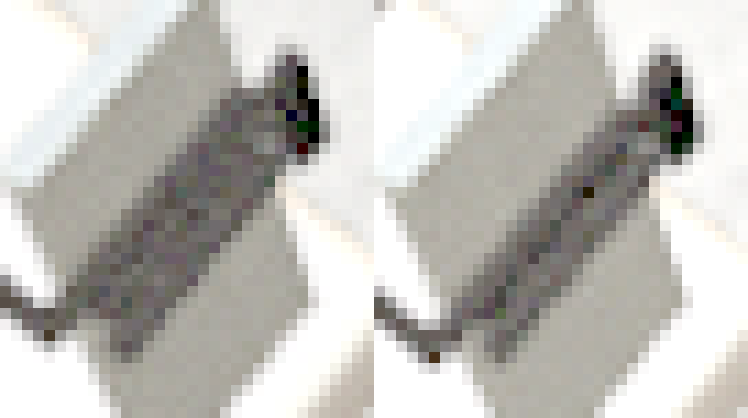

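The pointer tip (the neck) moved from s5 (255,92) to (266,115) while the index blob at (300,102) stayed put. I'll triangulate the blob using the top view.

Run:
```python
from h import *
t0=cv2.imread("pics/top0.png")
j=t0[155:187,372:412].astype(float)/130; j=np.clip(j,0,1)**.5*255
cv2.imwrite("pics/t5.png",cv2.resize(j.astype(np.uint8),None,fx=18,fy=18,interpolation=cv2.INTER_NEAREST))
c=np.array([.552,-.322]);ax=np.array([.9928,.1202]);ay=np.array([-.1202,.9928])
for n,P in dict(platetop12=(.131,.012,.159),platetop48=(.131,.048,.159),ptr0=(.141,.01,.138),ptr60=(.141,.06,.138),idx60=(.141,.06,.12)).items():
    p=proj("top",[*(c+P[0]*ax+P[1]*ay),P[2]])[0]; print(n,((p-[372,155])*18).round())
print("cam",ray("top",(0,0))[0],ray("scene",(0,0))[0])
```

```text
platetop12 [536. 171.]
platetop48 [288. 203.]
ptr0 [507. 144.]
ptr60 [168. 188.]
idx60 [147. 222.]
cam [0.30548268 0.00267779 1.46090456] [ 0.91033765 -0.35580174  0.7060021 ]
```

View pics/t5.png

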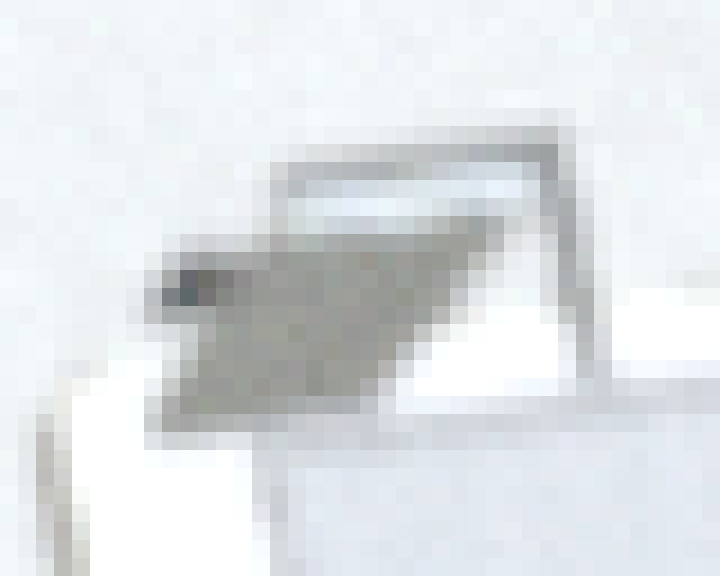

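Run:
```python
from h import *
c=np.array([.552,-.322]);ax=np.array([.9928,.1202]);ay=np.array([-.1202,.9928])
for n,s,t in [("blob",(213.3,335.3),(382.6,170.9)),("blobtop",(212.8,331.5),(382.6,170.9)),("tip0",(208.8,334.4),(388.0,165)),("bend0",(190.5,355.8),(402.5,163.3))]:
    P,e=tri(s,t); d=P[:2]-c; print(n,(d@ax).round(4),(d@ay).round(4),P[2].round(4),"miss",e.round(4))
```

```text
blob 0.1352 0.0542 0.1067 miss 0.0047
blobtop 0.1333 0.0562 0.1149 miss 0.0052
tip0 0.1407 0.0443 0.139 miss 0.0039
bend0 0.1405 0.0055 0.1377 miss 0.0036
```

carry_out([
  {"offset": [2.9, 1.1, 0], "angular": [0, 0, 0], "claw": 0.6},
  {"offset": [2.8, 1.1, 0], "angular": [0, 0, 0], "claw": 0.6},
  {"offset": [0, 0, 4], "angular": [0, 0, 0], "claw": 0.6},
  {"offset": [0, 0, 4], "angular": [0, 0, 0], "claw": 0.6},
  {"offset": [0, 0, 4], "angular": [0, 0, 0], "claw": 0.6},
])

```text
t: 7.85
ee_pos: [0.5066, -0.0931, 0.2781]
tcp_rot: [0.001, 0.001, 1.0, -0.0]
ft_force: [0.6, 0.7, 0.3]
finger_gap: 0.4
```

carry_out([
  {"offset": [0, 0, 4], "angular": [0, 0, 0], "claw": 0.6},
  {"offset": [0, 0, 3], "angular": [0, 0, 0], "claw": 0.6},
  {"offset": [0, 0, 1.4], "angular": [0, 0, 0], "claw": 0.6},
  {"offset": [0, 0, 0], "angular": [0, 0, 0], "claw": 0.6},
  {"offset": [0, 0, 0], "angular": [0, 0, 0], "claw": 0.6},
])

```text
t: 8.35
ee_pos: [0.5072, -0.0929, 0.1953]
tcp_rot: [0.0, 0.0, 1.0, -0.0]
ft_force: [0.0, 0.5, -0.1]
finger_gap: 0.401
```

carry_out([
  {"offset": [0, 0, 0], "angular": [0, 0, 0], "claw": 1},
  {"offset": [0, 0, 0], "angular": [0, 0, 0], "claw": 1},
  {"offset": [0, 0, 0], "angular": [0, 0, 0], "claw": 1},
  {"offset": [0, 0, 0], "angular": [0, 0, 0], "claw": 1},
  {"offset": [0, 0, 0], "angular": [0, 0, 0], "claw": 1},
])

```text
t: 8.85
ee_pos: [0.5072, -0.0925, 0.1957]
tcp_rot: [0.001, -0.0, 1.0, -0.0]
ft_force: [0.7, -1.5, 6.3]
finger_gap: 0.142
```

carry_out([
  {"offset": [0, 0, -3], "angular": [0, 0, 0], "claw": 1},
  {"offset": [0, 0, -4], "angular": [0, 0, 0], "claw": 1},
  {"offset": [0, 0, -4], "angular": [0, 0, 0], "claw": 1},
  {"offset": [0, 0, -4], "angular": [0, 0, 0], "claw": 1},
  {"offset": [0, 0, -4], "angular": [0, 0, 0], "claw": 1},
])

```text
t: 9.35
ee_pos: [0.5061, -0.0917, 0.3856]
tcp_rot: [-0.001, -0.0, 1.0, 0.0]
ft_force: [0.7, -1.6, -2.0]
finger_gap: 0.136
```

carry_out([
  {"offset": [-1, -3.8, 0], "angular": [0, 0, 0], "claw": 1},
  {"offset": [-1, -3.8, 0], "angular": [0, 0, 0], "claw": 1},
  {"offset": [-1, -3.8, 0], "angular": [0, 0, 0], "claw": 1},
  {"offset": [-1, -3.8, 0], "angular": [0, 0, 0], "claw": 1},
  {"offset": [-1, -3.8, 0], "angular": [0, 0, 0], "claw": 1},
])

```text
t: 9.85
ee_pos: [0.5568, -0.2833, 0.3837]
tcp_rot: [-0.001, -0.0, 1.0, 0.001]
ft_force: [0.8, 0.2, -1.9]
finger_gap: 0.137
```

carry_out([
  {"offset": [-0.8, -3.9, 0], "angular": [0, 0, 0], "claw": 1},
  {"offset": [0, 0, 0], "angular": [0, 0, 0], "claw": 1},
  {"offset": [0, 0, 3], "angular": [0, 0, 0], "claw": 1},
  {"offset": [0, 0, 2.5], "angular": [0, 0, 0], "claw": 1},
  {"offset": [0, 0, 0], "angular": [0, 0, 0], "claw": 1},
])

```text
t: 10.35
ee_pos: [0.5632, -0.3197, 0.324]
tcp_rot: [-0.004, -0.0, 1.0, 0.003]
ft_force: [-0.8, 0.7, -2.7]
finger_gap: 0.139
```

carry_out([
  {"offset": [0, 0, 0], "angular": [0, 0, 0], "claw": 1},
  {"offset": [0, 0, 0], "angular": [0, 0, 0], "claw": 1},
  {"offset": [0, 0, 0], "angular": [0, 0, 0], "claw": 1},
  {"offset": [0, 0, 0], "angular": [0, 0, 0], "claw": 1},
  {"offset": [0, 0, 0], "angular": [0, 0, 0], "claw": 1},
])

```text
t: 10.85
ee_pos: [0.5649, -0.3211, 0.3306]
tcp_rot: [0.001, -0.0, 1.0, -0.0]
ft_force: [0.4, -0.1, -2.5]
finger_gap: 0.136
```

carry_out([
  {"offset": [0, 0, 0.3], "angular": [0, 0, 0], "claw": 1},
  {"offset": [0, 0, 0], "angular": [0, 0, 0], "claw": 0.6},
  {"offset": [0, 0, 0], "angular": [0, 0, 0], "claw": 0.6},
  {"offset": [0, 0, 0], "angular": [0, 0, 0], "claw": 0.6},
  {"offset": [0, 0, -3], "angular": [0, 0, 0], "claw": 0.6},
])

```text
t: 11.35
ee_pos: [0.5635, -0.3203, 0.3518]
tcp_rot: [-0.004, -0.0, 1.0, 0.002]
ft_force: [-0.2, -0.5, -0.4]
finger_gap: 0.399
```

carry_out([
  {"offset": [0, 0, -4], "angular": [0, 0, 0], "claw": 0.6},
  {"offset": [-0.9, 3.5, 0], "angular": [0, 0, 0], "claw": 0.6},
  {"offset": [-0.9, 3.5, 0], "angular": [0, 0, 0], "claw": 0.6},
  {"offset": [-0.9, 3.5, 0], "angular": [0, 0, 0], "claw": 0.6},
  {"offset": [-0.9, 3.5, 0], "angular": [0, 0, 0], "claw": 0.6},
])

```text
t: 11.85
ee_pos: [0.6009, -0.1799, 0.3971]
tcp_rot: [0.0, 0.0, 1.0, -0.0]
ft_force: [1.4, -0.6, -0.8]
finger_gap: 0.4
```

carry_out([
  {"offset": [-0.9, 3.5, 0], "angular": [0, 0, 0], "claw": 0.6},
  {"offset": [-0.9, 3.5, 0], "angular": [0, 0, 0], "claw": 0.6},
  {"offset": [-0.9, 3.5, 0], "angular": [0, 0, 0], "claw": 0.6},
  {"offset": [-0.8, 3.5, 0], "angular": [0, 0, 0], "claw": 0.6},
  {"offset": [-0.8, 3.5, 0], "angular": [0, 0, 0], "claw": 0.6},
])

```text
t: 12.35
ee_pos: [0.6439, -0.0046, 0.3971]
tcp_rot: [0.0, -0.0, 1.0, -0.0]
ft_force: [1.0, 0.0, -0.0]
finger_gap: 0.401
```

Run:
```python
from h import *
s=grasp();print(s[0].round(4))
im=capture("scene")[:,:,::-1].copy(); cv2.imwrite("pics/raw6.png",im)
t=capture("top")[:,:,::-1].copy(); cv2.imwrite("pics/rawt6.png",t)
def r(i,x,y,w,h,f,g=.45):
    j=i[y:y+h,x:x+w].astype(float)/140; j=np.clip(j,0,1)**g*255
    return cv2.resize(j.astype(np.uint8),(w*f,h*f),interpolation=cv2.INTER_NEAREST)
a=r(im,186,326,34,38,11)
b=cv2.resize(t[150:300,250:450],None,fx=2,fy=418/150,interpolation=cv2.INTER_CUBIC)
cv2.imwrite("pics/s6.png",np.hstack([a,b]))
```

```text
[ 0.644  -0.0046  0.2424]
```

View pics/s6.png

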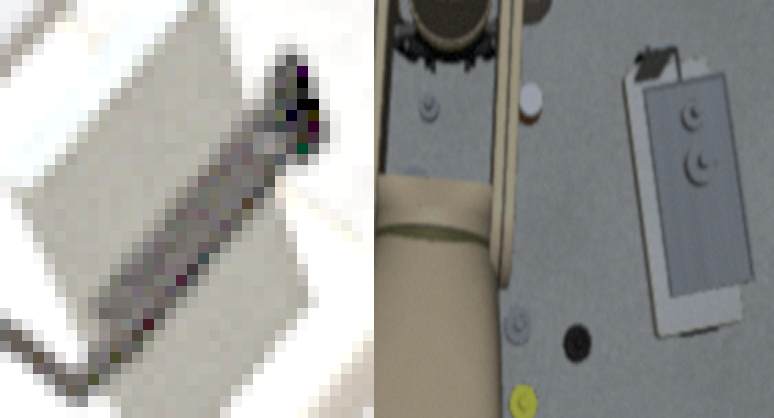

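Run:
```python
from h import *
c=np.array([.552,-.322]);ax=np.array([.9928,.1202]);ay=np.array([-.1202,.9928])
for x in (.132,.136,.140):
  for n,p in [("lowL",(198.3,358.3)),("lowR",(211,341.9)),("upL",(194.6,352.4)),("upR",(208.3,335.1)),("blobTop",(212.5,330.5)),("blobBot",(214.5,340.5)),("bendpan0",(190.5,355.8)),("bendpan300",(186+75/11,326+384/11)),("plTopL",(186.3,341.5)),("plBotR",(214,353.3))]:
    o,d=ray("scene",p); s=(x-(o[:2]-c)@ax)/(d[:2]@ax); P=o+s*d; print(x,n,((P[:2]-c)@ay).round(4),P[2].round(4))
```

```text
0.132 lowL 0.0204 0.0773
0.132 lowR 0.0512 0.0817
0.132 upL 0.0188 0.108
0.132 upR 0.0505 0.112
0.132 blobTop 0.0601 0.1112
0.132 blobBot 0.0582 0.073
0.132 bendpan0 0.0108 0.1118
0.132 bendpan300 0.0106 0.089
0.132 plTopL 0.0142 0.1628
0.132 plBotR 0.0497 0.0318
0.136 lowL 0.0187 0.0887
0.136 lowR 0.0489 0.0931
0.136 upL 0.0171 0.1188
0.136 upR 0.0481 0.1228
0.136 blobTop 0.0576 0.1221
0.136 blobBot 0.0557 0.0845
0.136 bendpan0 0.0092 0.1227
0.136 bendpan300 0.0091 0.1003
0.136 plTopL 0.0126 0.1727
0.136 plBotR 0.0474 0.044
0.14 lowL 0.0169 0.1002
0.14 lowR 0.0465 0.1044
0.14 upL 0.0154 0.1297
0.14 upR 0.0458 0.1337
0.14 blobTop 0.0551 0.1329
0.14 blobBot 0.0532 0.096
0.14 bendpan0 0.0076 0.1335
0.14 bendpan300 0.0075 0.1115
0.14 plTopL 0.0109 0.1826
0.14 plBotR 0.0451 0.0563
```

Run:
```python
import cv2,numpy as np
for f in("scene0","raw6"):
    g=cv2.imread(f"pics/{f}.png",0)[328:360,194:218]; print(f)
    for i,r in enumerate(g): print(328+i,' '.join('%3d'%v if v<110 else '  .' for v in r))
```

```text
scene0
328   .   .   .   .   .   .   .  80  56  59  57  58 102   .   .   .   .   .   .   .   .   .   .   .
329   .   .   .   .   .   .  93  64  58  60  59  58  76   .   .   .   .   .   .   .   .   .   .   .
330   .   .   .   .   . 100  68  58  57  60  61  58  61   .   .   .   .  88  72 101   .   .   .   .
331   .   .   .   . 106  67  60  62  61  59  60  59  58 104   .   . 108  48  12  44   .   .   .   .
332   .   .   .   .  74  54  58  58  65  63  63  62  60  75   .   .  70  17  12   0  95   .   .   .
333   .   .   .  79  53  60  60  59  60  63  60  60  57  51 101  86  39  18   9   0  54   .   .   .
334   .   .  78  55  56  60  58  60  60  64  62  56  42  22  30  32  17  10  13   0  42   .   .   .
335   .  86  51  57  59  60  61  61  59  62  61  45  19  23  16  12  20   3  12   2   0 104   .   .
336  92  62  59  58  62  59  58  62  63  61  47  30  20  14  18  22  27  18   0   9   0  70   .   .
337  67  60  58  62  56  60  60  61  62  51  34  19  20  14  22  19  18  14   5   1   0  40   .   .
338  60  59  59  59  61  58  60  62  55  37  25  22  16  19  23  28  35  22   6   5   0  32  
[... 4611 characters left out ...]

353  39  28  24  23  25  27  18  20  43  60  64  64  66  65  66  65  66  68  61  58 106   .   .   .
354  42  19  20  22  28  16  12  41  63  65  66  67  64  64  64  66  65  64  62  95   .   .   .   .
355  58  39  28  31  19   2  29  60  68  65  64  63  67  62  65  65  63  60  81   .   .   .   .   .
356  61  41  26  23   8  28  55  62  68  65  65  61  65  65  65  63  60  83   .   .   .   .   .   .
357  41  30  19  18  16  50  65  63  64  65  65  66  62  65  63  60  72   .   .   .   .   .   .   .
358  24  25   8  17  42  60  62  65  66  65  64  63  64  64  65  59 101   .   .   .   .   .   .   .
359  23  18  27  50  60  66  64  65  64  66  67  66  63  63  60  97   .   .   .   .   .   .   . 109
```

Casting the edge points onto the plate face puts the index middle at about z 0.098–0.100, or 38–40 mm below the start. That calls for 500 g, so I add another large weight, the one at (0.571, 0.050).

carry_out([
  {"offset": [3.7, 2.7, 0], "angular": [0, 0, 0], "claw": 0.6},
  {"offset": [3.6, 2.7, 0], "angular": [0, 0, 0], "claw": 0.6},
  {"offset": [0, 0, 4], "angular": [0, 0, 0], "claw": 0.6},
  {"offset": [0, 0, 4], "angular": [0, 0, 0], "claw": 0.6},
  {"offset": [0, 0, 4], "angular": [0, 0, 0], "claw": 0.6},
])

```text
t: 12.95
ee_pos: [0.5706, 0.0477, 0.2765]
tcp_rot: [0.001, -0.0, 1.0, -0.0]
ft_force: [-0.2, 0.1, 0.3]
finger_gap: 0.401
```

carry_out([
  {"offset": [0, 0, 4], "angular": [0, 0, 0], "claw": 0.6},
  {"offset": [0, 0, 3], "angular": [0, 0, 0], "claw": 0.6},
  {"offset": [0, 0, 0.9], "angular": [0, 0, 0], "claw": 0.6},
  {"offset": [0, 0, 0], "angular": [0, 0, 0], "claw": 0.6},
  {"offset": [0, 0, 0], "angular": [0, 0, 0], "claw": 0.6},
])

```text
t: 13.45
ee_pos: [0.5717, 0.0477, 0.1996]
tcp_rot: [0.001, 0.0, 1.0, -0.0]
ft_force: [-0.8, -1.0, -0.0]
finger_gap: 0.402
```

carry_out([
  {"offset": [0, 0, 0], "angular": [0, 0, 0], "claw": 1},
  {"offset": [0, 0, 0], "angular": [0, 0, 0], "claw": 1},
  {"offset": [0, 0, 0], "angular": [0, 0, 0], "claw": 1},
  {"offset": [0, 0, 0], "angular": [0, 0, 0], "claw": 1},
  {"offset": [0, 0, 0], "angular": [0, 0, 0], "claw": 1},
])

```text
t: 13.95
ee_pos: [0.5719, 0.0479, 0.2004]
tcp_rot: [0.002, -0.0, 1.0, -0.0]
ft_force: [-1.8, -0.3, 7.0]
finger_gap: 0.131
```

carry_out([
  {"offset": [0, 0, -3], "angular": [0, 0, 0], "claw": 1},
  {"offset": [0, 0, -4], "angular": [0, 0, 0], "claw": 1},
  {"offset": [0, 0, -4], "angular": [0, 0, 0], "claw": 1},
  {"offset": [0, 0, -4], "angular": [0, 0, 0], "claw": 1},
  {"offset": [0, 0, -4], "angular": [0, 0, 0], "claw": 1},
])

```text
t: 14.45
ee_pos: [0.5704, 0.0479, 0.3905]
tcp_rot: [0.001, -0.0, 1.0, -0.0]
ft_force: [0.1, 0.1, -1.5]
finger_gap: 0.136
```

carry_out([
  {"offset": [0.5, -3.7, 0], "angular": [0, 0, 0], "claw": 1},
  {"offset": [0.5, -3.7, 0], "angular": [0, 0, 0], "claw": 1},
  {"offset": [0.5, -3.7, 0], "angular": [0, 0, 0], "claw": 1},
  {"offset": [0.5, -3.7, 0], "angular": [0, 0, 0], "claw": 1},
  {"offset": [0.5, -3.7, 0], "angular": [0, 0, 0], "claw": 1},
])

```text
t: 14.95
ee_pos: [0.5453, -0.1384, 0.3889]
tcp_rot: [0.001, -0.0, 1.0, -0.0]
ft_force: [-0.0, 0.2, -2.5]
finger_gap: 0.132
```

carry_out([
  {"offset": [0.6, -3.7, 0], "angular": [0, 0, 0], "claw": 1},
  {"offset": [0.6, -3.8, 0], "angular": [0, 0, 0], "claw": 1},
  {"offset": [0.6, -3.8, 0], "angular": [0, 0, 0], "claw": 1},
  {"offset": [0.6, -3.8, 0], "angular": [0, 0, 0], "claw": 1},
  {"offset": [0.5, -3.8, 0], "angular": [0, 0, 0], "claw": 1},
])

```text
t: 15.45
ee_pos: [0.5162, -0.3276, 0.3888]
tcp_rot: [0.001, -0.0, 1.0, -0.0]
ft_force: [1.3, -1.7, -2.0]
finger_gap: 0.128
```

carry_out([
  {"offset": [0, 0, 0], "angular": [0, 0, 0], "claw": 1},
  {"offset": [0, 0, 3], "angular": [0, 0, 0], "claw": 1},
  {"offset": [0, 0, 3], "angular": [0, 0, 0], "claw": 1},
  {"offset": [0, 0, 0.8], "angular": [0, 0, 0], "claw": 1},
  {"offset": [0, 0, 0], "angular": [0, 0, 0], "claw": 1},
])

```text
t: 15.95
ee_pos: [0.5163, -0.3253, 0.3185]
tcp_rot: [-0.001, -0.0, 1.0, 0.001]
ft_force: [-0.1, 0.0, -1.7]
finger_gap: 0.13
```

carry_out([
  {"offset": [0, 0, 0], "angular": [0, 0, 0], "claw": 1},
  {"offset": [0, 0, 0], "angular": [0, 0, 0], "claw": 1},
  {"offset": [0, 0, 0], "angular": [0, 0, 0], "claw": 1},
  {"offset": [0, 0, 0], "angular": [0, 0, 0], "claw": 1},
  {"offset": [0, 0, 0], "angular": [0, 0, 0], "claw": 1},
])

```text
t: 16.45
ee_pos: [0.5169, -0.3261, 0.3202]
tcp_rot: [0.0, -0.0, 1.0, -0.0]
ft_force: [0.1, -0.1, -2.5]
finger_gap: 0.127
```

carry_out([
  {"offset": [0, 0, 0.4], "angular": [0, 0, 0], "claw": 1},
  {"offset": [0, 0, 0], "angular": [0, 0, 0], "claw": 0.6},
  {"offset": [0, 0, 0], "angular": [0, 0, 0], "claw": 0.6},
  {"offset": [0, 0, 0], "angular": [0, 0, 0], "claw": 0.6},
  {"offset": [0, 0, -3], "angular": [0, 0, 0], "claw": 0.6},
])

```text
t: 16.95
ee_pos: [0.5155, -0.3252, 0.3411]
tcp_rot: [-0.003, -0.0, 1.0, 0.003]
ft_force: [-0.1, 0.7, -0.3]
finger_gap: 0.4
```

carry_out([
  {"offset": [0, 0, -4], "angular": [0, 0, 0], "claw": 0.6},
  {"offset": [0, 4, 0], "angular": [0, 0, 0], "claw": 0.6},
  {"offset": [0, 4, 0], "angular": [0, 0, 0], "claw": 0.6},
  {"offset": [-1, 4, 0], "angular": [0, 0, 0], "claw": 0.6},
  {"offset": [-1, 4, 0], "angular": [0, 0, 0], "claw": 0.6},
])

```text
t: 17.45
ee_pos: [0.5367, -0.1648, 0.3863]
tcp_rot: [0.001, 0.0, 1.0, -0.0]
ft_force: [1.4, 1.6, -0.4]
finger_gap: 0.4
```

carry_out([
  {"offset": [-1, 4, 0], "angular": [0, 0, 0], "claw": 0.6},
  {"offset": [-1, 4, 0], "angular": [0, 0, 0], "claw": 0.6},
  {"offset": [-1, 4, 0], "angular": [0, 0, 0], "claw": 0.6},
  {"offset": [-1, 4, 0], "angular": [0, 0, 0], "claw": 0.6},
  {"offset": [0, 4, 0], "angular": [0, 0, 0], "claw": 0.6},
])

```text
t: 17.95
ee_pos: [0.5772, 0.0356, 0.386]
tcp_rot: [0.001, -0.0, 1.0, 0.0]
ft_force: [-1.1, -0.2, -0.3]
finger_gap: 0.398
```

Run:
```python
from h import *
s=grasp();print(s[0].round(4))
im=capture("scene")[:,:,::-1].copy(); cv2.imwrite("pics/raw7.png",im)
t=capture("top")[:,:,::-1].copy(); cv2.imwrite("pics/rawt7.png",t)
def r(j,f,w): 
    j=np.clip(j.astype(float)/140,0,1)**.45*255
    return cv2.resize(j.astype(np.uint8),f and None or w,fx=f or 0,fy=f or 0,interpolation=cv2.INTER_NEAREST)
t0=cv2.imread("pics/top0.png")
A=r(im[326:364,182:220],7,0); B=r(t[155:193,372:410],7,0); C=r(t0[155:193,372:410],7,0)
D=cv2.resize(im[160:340,40:400],(798,399),interpolation=cv2.INTER_CUBIC)
cv2.imwrite("pics/s7.png",np.vstack([np.hstack([A,B,C])[:200*0+266],D])[:600])
g=cv2.imread("pics/raw7.png",0)[334:366,188:216]
for i,q in enumerate(g): print(334+i,' '.join('%3d'%v if v<110 else '  .' for v in q))
```

```text
[0.5774 0.0356 0.2313]Traceback (most recent call last):
  File "<stdin>", line 9, in <module>
  File "<stdin>", line 7, in r
cv2.error: OpenCV(4.12.0) :-1: error: (-5:Bad argument) in function 'resize'
> Overload resolution failed:
>  - Can't parse 'dsize'. Input argument doesn't provide sequence protocol
>  - Can't parse 'dsize'. Input argument doesn't provide sequence protocol
```

Run:
```python
from h import *
im=cv2.imread("pics/raw7.png");t=cv2.imread("pics/rawt7.png");t0=cv2.imread("pics/top0.png")
def r(j): 
    j=np.clip(j.astype(float)/140,0,1)**.45*255
    return cv2.resize(j.astype(np.uint8),None,fx=7,fy=7,interpolation=cv2.INTER_NEAREST)
A=r(im[326:364,182:220]); B=r(t[155:193,372:410]); C=r(t0[155:193,372:410])
D=cv2.resize(im[180:330,40:400],(798,333),interpolation=cv2.INTER_CUBIC)
cv2.imwrite("pics/s7.png",np.vstack([np.hstack([A,B,C]),D]))
g=cv2.imread("pics/raw7.png",0)[334:366,190:216]
for i,q in enumerate(g): print(334+i,' '.join('%3d'%v if v<110 else '  .' for v in q))
```

```text
334  76   .   .   .   .   .  79  57  61  63  63  64  66  62  66  61  62  61   .  95  42   3   7   0  42   .
335   .   .   .   .   .  90  61  60  64  67  63  65  64  65  68  65  62  64  78  59  30   6  10   3   0   .
336   .   .   .   .  98  66  61  63  61  60  63  65  62  68  67  64  65  60  42  27  18  16   4   1   1  77
337   .   .   . 105  72  64  64  63  63  62  64  63  66  63  67  65  62  48  27  20  11  12   8   2   0  45
338   .   .   .  75  60  65  63  65  63  65  64  62  67  64  66  65  50  31  22  29  39  25   6   0   0  39
339   .   .  82  62  66  63  65  63  64  65  62  64  64  61  69  57  31  21  21  28  41  35  16   0  16  92
340   .  82  55  62  62  66  64  65  63  66  65  63  65  67  60  39  28  24  21  19  21  18  38  18  82   .
341  80  55  63  64  64  65  64  65  66  64  63  63  67  61  43  28  22  18  25  23  21  39 103 103   .   .
342  55  62  60  65  63  66  65  66  64  65  62  67  58  45  29  22  26  16  27  21  15  78   .   .   .   .
343  62  64  64  62  65  63  64  66  67  65  64  59  47  26  23  16  18  22  26  19  17  66 100   .   .   .
344  63  63  62  63 
[... 1655 characters left out ...]
  66  64  64  63  64  61  95   .   .   .   .   .   .
360  51 105   .   .   .  72  45  30  23  17  42  63  63  65  63  64  63  59  80   .   .   .   .   .   .   .
361  15  31 100   .   .  85  23  19  17  36  61  64  62  62  64  63  62  82   .   .   .   .   .   .   .   .
362  42  15  28  75  96  63  20  13  33  59  64  66  65  63  60  64  67   .   .   .   .   .   .   .   .  99
363 103  42  18  18  17  20  18  33  55  63  65  65  62  62  61  58 103   .   .   .   .   .   .   . 104  87
364   .   .  60  14  24  14  34  53  62  66  62  64  62  61  58  97   .   .   .   .   .   .   . 107  84  79
365   .   .   .  65  23  47   . 101  64  64  63  64  65  61  80   .   .   .   .   .   .   .   .  87  79  78
```

View pics/s7.png

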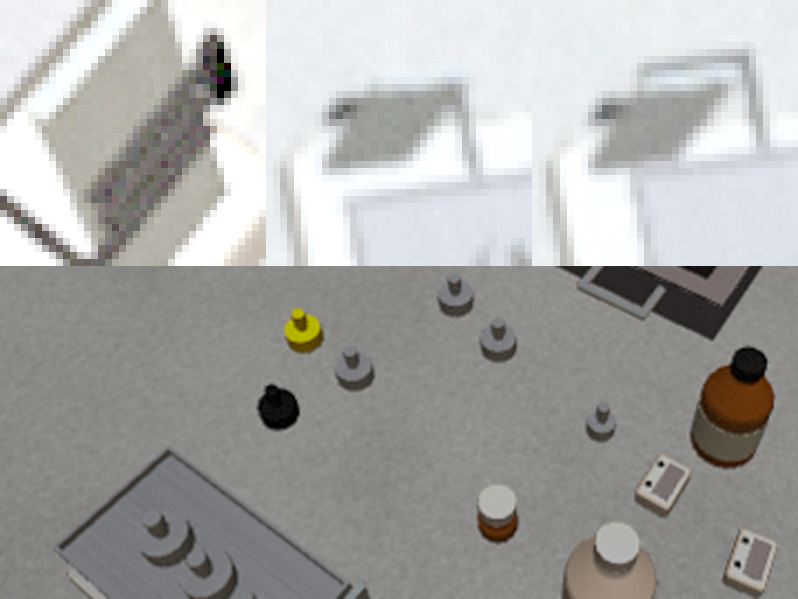

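Run:
```python
from h import *
c=np.array([.552,-.322]);ax=np.array([.9928,.1202]);ay=np.array([-.1202,.9928])
def Z(p,x):
    o,d=ray("scene",p); s=(x-(o[:2]-c)@ax)/(d[:2]@ax); P=o+s*d; return np.r_[(P[:2]-c)@ay,P[2]]*1e3
for n,ps in dict(plTop=[(200.7,328),(198,331),(195.6,334)],plBot=[(212.2,355),(210.6,357),(208.9,359)],barUp=[(208,336),(204,341),(200,346),(197,349)],barLow=[(209,345),(206,348),(202,353)],ptrUp0=[(201,340),(198,343.8),(194,348)],ptrLow300=[(206,348),(202,353)],ptrLow500=[(206,353),(202.3,357),(200,360)]).items():
    print(n,[Z(p,.131).round(1).tolist() for p in ps], "slope",((Z(ps[0],.135)-Z(ps[0],.131))[1]/4).round(2))
# top view
def T(p,z): 
    P=onz("top",p,z)[:2]-c; return np.r_[P@ax,P@ay]*1e3
f=lambda a,b:(372+(a)/18-.5,155+b/18-.5)
print("ptr0",T(f(410,168),.1395),T(f(550,155),.1395),"plate far/near edge",T(f(410,178),.159),T(f(410,219),.159))
for z in(.09,.1,.11,.12): print(z,T(f(190,285),z),T(f(190,262),z),T(f(190,310),z))
```

```text
plTop [[42.9, 153.3], [37.2, 153.5], [31.9, 152.7]] slope 2.5
plBot [[46.0, 30.4], [41.9, 30.1], [37.6, 30.3]] slope 3.06
barUp [[50.0, 107.7], [40.6, 106.6], [31.4, 105.6], [25.0, 107.0]] slope 2.71
barLow [[46.5, 76.5], [39.7, 78.2], [30.1, 77.3]] slope 2.85
ptrUp0 [[36.5, 119.6], [29.7, 118.6], [21.2, 119.8]] slope 2.66
ptrLow300 [[39.7, 78.2], [30.1, 77.3]] slope 2.84
ptrLow500 [[36.6, 62.2], [28.0, 63.5], [22.4, 62.7]] slope 2.92
ptr0 [140.45461736  26.02807489] [139.7429117    5.49028886] plate far/near edge [133.88396737  31.09311698] [127.89587774  32.13732559]
0.09 [139.75517786  49.75262908] [143.28161135  49.15552071] [135.92622287  50.40072619]
0.1 [137.23515341  51.95715059] [140.7358635  51.3643978] [133.43412856  52.6005202 ]
0.11 [134.71512897  54.16167211] [138.19011565  53.5732749 ] [130.94203425  54.8003142 ]
0.12 [132.19510452  56.36619362] [135.6443678   55.78215199] [128.44993994  57.0001082 ]
```

The refined edges, using the plate's own top and bottom edges as the z reference, put the index middle at about z 0.103. That favours 400 g (pointer 0.106) over 500 g (0.098). I'll swap the last large weight for the second small one.

carry_out([
  {"offset": [0.6, -3.6, 0], "angular": [0, 0, 0], "claw": 0.6},
  {"offset": [0.6, -3.6, 0], "angular": [0, 0, 0], "claw": 0.6},
  {"offset": [0.6, -3.6, 0], "angular": [0, 0, 0], "claw": 0.6},
  {"offset": [0.6, -3.6, 0], "angular": [0, 0, 0], "claw": 0.6},
  {"offset": [0.6, -3.6, 0], "angular": [0, 0, 0], "claw": 0.6},
])

```text
t: 18.55
ee_pos: [0.5461, -0.1481, 0.386]
tcp_rot: [0.0, -0.0, 1.0, -0.0]
ft_force: [-0.2, -0.0, -1.0]
finger_gap: 0.396
```

carry_out([
  {"offset": [0.6, -3.6, 0], "angular": [0, 0, 0], "claw": 0.6},
  {"offset": [0.6, -3.6, 0], "angular": [0, 0, 0], "claw": 0.6},
  {"offset": [0.6, -3.6, 0], "angular": [0, 0, 0], "claw": 0.6},
  {"offset": [0.6, -3.6, 0], "angular": [0, 0, 0], "claw": 0.6},
  {"offset": [0.6, -3.8, 0], "angular": [0, 0, 0], "claw": 0.6},
])

```text
t: 19.05
ee_pos: [0.5159, -0.3301, 0.386]
tcp_rot: [0.0, 0.0, 1.0, -0.0]
ft_force: [0.4, -0.5, 1.2]
finger_gap: 0.399
```

carry_out([
  {"offset": [0, 0, 0], "angular": [0, 0, 0], "claw": 0.6},
  {"offset": [0, 0, 3], "angular": [0, 0, 0], "claw": 0.6},
  {"offset": [0, 0, 3], "angular": [0, 0, 0], "claw": 0.6},
  {"offset": [0, 0, 2.4], "angular": [0, 0, 0], "claw": 0.6},
  {"offset": [0, 0, 0], "angular": [0, 0, 0], "claw": 0.6},
])

```text
t: 19.55
ee_pos: [0.5152, -0.3271, 0.2972]
tcp_rot: [-0.003, -0.0, 1.0, 0.002]
ft_force: [-0.0, 0.2, -1.0]
finger_gap: 0.398
```

carry_out([
  {"offset": [0, 0, 0], "angular": [0, 0, 0], "claw": 1},
  {"offset": [0, 0, 0], "angular": [0, 0, 0], "claw": 1},
  {"offset": [0, 0, 0], "angular": [0, 0, 0], "claw": 1},
  {"offset": [0, 0, 0], "angular": [0, 0, 0], "claw": 1},
  {"offset": [0, 0, 0], "angular": [0, 0, 0], "claw": 1},
])

```text
t: 20.05
ee_pos: [0.5171, -0.3284, 0.3028]
tcp_rot: [0.001, -0.0, 1.0, -0.001]
ft_force: [0.6, -0.8, -0.4]
finger_gap: 0.13
```

carry_out([
  {"offset": [0, 0, -2], "angular": [0, 0, 0], "claw": 1},
  {"offset": [0, 0, -3], "angular": [0, 0, 0], "claw": 1},
  {"offset": [0, 0, -4], "angular": [0, 0, 0], "claw": 1},
  {"offset": [0, 0, 0], "angular": [0, 0, 0], "claw": 1},
  {"offset": [0, 0, 0], "angular": [0, 0, 0], "claw": 1},
])

```text
t: 20.55
ee_pos: [0.517, -0.3283, 0.3932]
tcp_rot: [0.001, -0.0, 1.0, -0.001]
ft_force: [0.2, 0.9, -1.7]
finger_gap: 0.129
```

carry_out([
  {"offset": [-0.5, 3.7, 0], "angular": [0, 0, 0], "claw": 1},
  {"offset": [-0.5, 3.7, 0], "angular": [0, 0, 0], "claw": 1},
  {"offset": [-0.5, 3.7, 0], "angular": [0, 0, 0], "claw": 1},
  {"offset": [-0.5, 3.7, 0], "angular": [0, 0, 0], "claw": 1},
  {"offset": [-0.5, 3.7, 0], "angular": [0, 0, 0], "claw": 1},
])

```text
t: 21.05
ee_pos: [0.5411, -0.1415, 0.3893]
tcp_rot: [-0.002, -0.0, 1.0, 0.001]
ft_force: [0.1, 1.1, -2.0]
finger_gap: 0.13
```

carry_out([
  {"offset": [-0.6, 3.8, 0], "angular": [0, 0, 0], "claw": 1},
  {"offset": [-0.6, 3.8, 0], "angular": [0, 0, 0], "claw": 1},
  {"offset": [-0.6, 3.8, 0], "angular": [0, 0, 0], "claw": 1},
  {"offset": [-0.6, 3.8, 0], "angular": [0, 0, 0], "claw": 1},
  {"offset": [-0.6, 3.8, 0], "angular": [0, 0, 0], "claw": 1},
])

```text
t: 21.55
ee_pos: [0.5711, 0.0485, 0.3894]
tcp_rot: [-0.002, -0.0, 1.0, -0.0]
ft_force: [0.0, -1.1, -1.4]
finger_gap: 0.132
```

carry_out([
  {"offset": [0, 0, 4], "angular": [0, 0, 0], "claw": 1},
  {"offset": [0, 0, 4], "angular": [0, 0, 0], "claw": 1},
  {"offset": [0, 0, 4], "angular": [0, 0, 0], "claw": 1},
  {"offset": [0, 0, 4], "angular": [0, 0, 0], "claw": 1},
  {"offset": [0, 0, 2.8], "angular": [0, 0, 0], "claw": 1},
])

```text
t: 22.05
ee_pos: [0.5693, 0.0474, 0.1991]
tcp_rot: [-0.003, -0.0, 1.0, 0.001]
ft_force: [-20.6, 20.8, 70.2]
finger_gap: 0.13
```

carry_out([
  {"offset": [0, 0, 0], "angular": [0, 0, 0], "claw": 1},
  {"offset": [0, 0, 0], "angular": [0, 0, 0], "claw": 1},
  {"offset": [0, 0, 0], "angular": [0, 0, 0], "claw": 1},
  {"offset": [0, 0, 0], "angular": [0, 0, 0], "claw": 1},
  {"offset": [0, 0, 0], "angular": [0, 0, 0], "claw": 1},
])

```text
t: 22.55
ee_pos: [0.5719, 0.0468, 0.2043]
tcp_rot: [0.001, -0.0, 1.0, -0.0]
ft_force: [-0.1, -0.2, -2.0]
finger_gap: 0.131
```

carry_out([
  {"offset": [0, 0, 0.2], "angular": [0, 0, 0], "claw": 1},
  {"offset": [0, 0, 0], "angular": [0, 0, 0], "claw": 1},
  {"offset": [0, 0, 0], "angular": [0, 0, 0], "claw": 0.6},
  {"offset": [0, 0, 0], "angular": [0, 0, 0], "claw": 0.6},
  {"offset": [0, 0, 0], "angular": [0, 0, 0], "claw": 0.6},
])

```text
t: 23.05
ee_pos: [0.5719, 0.0469, 0.202]
tcp_rot: [0.0, -0.0, 1.0, -0.0]
ft_force: [1.0, 0.3, -0.2]
finger_gap: 0.4
```

carry_out([
  {"offset": [0, 0, -3], "angular": [0, 0, 0], "claw": 0.6},
  {"offset": [0, 0, -4], "angular": [0, 0, 0], "claw": 0.6},
  {"offset": [-4, -1, 0], "angular": [0, 0, 0], "claw": 0.6},
  {"offset": [-4, -0.9, 0], "angular": [0, 0, 0], "claw": 0.6},
  {"offset": [0, 0, 0], "angular": [0, 0, 0], "claw": 0.6},
])

```text
t: 23.55
ee_pos: [0.6548, 0.0266, 0.2711]
tcp_rot: [0.001, 0.0, 1.0, -0.0]
ft_force: [-1.5, -0.0, -0.4]
finger_gap: 0.401
```

carry_out([
  {"offset": [0, 0, 3], "angular": [0, 0, 0], "claw": 0.6},
  {"offset": [0, 0, 3], "angular": [0, 0, 0], "claw": 0.6},
  {"offset": [0, 0, 1.4], "angular": [0, 0, 0], "claw": 0.6},
  {"offset": [0, 0, 0], "angular": [0, 0, 0], "claw": 0.6},
  {"offset": [0, 0, 0], "angular": [0, 0, 0], "claw": 0.6},
])

```text
t: 24.05
ee_pos: [0.6518, 0.028, 0.1986]
tcp_rot: [0.0, -0.0, 1.0, -0.0]
ft_force: [-0.1, 0.0, -0.2]
finger_gap: 0.398
```

carry_out([
  {"offset": [0, 0, 0], "angular": [0, 0, 0], "claw": 1},
  {"offset": [0, 0, 0], "angular": [0, 0, 0], "claw": 1},
  {"offset": [0, 0, 0], "angular": [0, 0, 0], "claw": 1},
  {"offset": [0, 0, 0], "angular": [0, 0, 0], "claw": 1},
  {"offset": [0, 0, 0], "angular": [0, 0, 0], "claw": 1},
])

```text
t: 24.55
ee_pos: [0.6526, 0.028, 0.1998]
tcp_rot: [0.002, -0.0, 1.0, -0.0]
ft_force: [-0.4, 0.8, 6.8]
finger_gap: 0.109
```

carry_out([
  {"offset": [0, 0, -3], "angular": [0, 0, 0], "claw": 1},
  {"offset": [0, 0, -4], "angular": [0, 0, 0], "claw": 1},
  {"offset": [0, 0, -4], "angular": [0, 0, 0], "claw": 1},
  {"offset": [0, 0, -4], "angular": [0, 0, 0], "claw": 1},
  {"offset": [0, 0, -4], "angular": [0, 0, 0], "claw": 1},
])

```text
t: 25.05
ee_pos: [0.6513, 0.0279, 0.3895]
tcp_rot: [0.0, -0.0, 1.0, -0.0]
ft_force: [0.9, -0.3, -1.5]
finger_gap: 0.106
```

carry_out([
  {"offset": [1.3, -3.5, 0], "angular": [0, 0, 0], "claw": 1},
  {"offset": [1.3, -3.5, 0], "angular": [0, 0, 0], "claw": 1},
  {"offset": [1.3, -3.5, 0], "angular": [0, 0, 0], "claw": 1},
  {"offset": [1.3, -3.5, 0], "angular": [0, 0, 0], "claw": 1},
  {"offset": [1.3, -3.5, 0], "angular": [0, 0, 0], "claw": 1},
])

```text
t: 25.55
ee_pos: [0.5859, -0.1483, 0.3879]
tcp_rot: [0.0, -0.0, 1.0, -0.0]
ft_force: [0.7, 0.2, -1.1]
finger_gap: 0.105
```

carry_out([
  {"offset": [1.4, -3.6, 0], "angular": [0, 0, 0], "claw": 1},
  {"offset": [1.4, -3.6, 0], "angular": [0, 0, 0], "claw": 1},
  {"offset": [1.4, -3.6, 0], "angular": [0, 0, 0], "claw": 1},
  {"offset": [1.4, -3.6, 0], "angular": [0, 0, 0], "claw": 1},
  {"offset": [1.4, -3.6, 0], "angular": [0, 0, 0], "claw": 1},
])

```text
t: 26.05
ee_pos: [0.5159, -0.3284, 0.388]
tcp_rot: [0.0, -0.0, 1.0, -0.0]
ft_force: [0.2, -1.0, -0.2]
finger_gap: 0.108
```

carry_out([
  {"offset": [0, 0, 0], "angular": [0, 0, 0], "claw": 1},
  {"offset": [0, 0, 3], "angular": [0, 0, 0], "claw": 1},
  {"offset": [0, 0, 2.5], "angular": [0, 0, 0], "claw": 1},
  {"offset": [0, 0, 1], "angular": [0, 0, 0], "claw": 1},
  {"offset": [0, 0, 0.5], "angular": [0, 0, 0], "claw": 1},
])

```text
t: 26.55
ee_pos: [0.5166, -0.3264, 0.3164]
tcp_rot: [-0.001, -0.0, 1.0, 0.001]
ft_force: [-0.5, 0.4, -0.7]
finger_gap: 0.108
```

carry_out([
  {"offset": [0, 0, 0], "angular": [0, 0, 0], "claw": 1},
  {"offset": [0, 0, 0], "angular": [0, 0, 0], "claw": 1},
  {"offset": [0, 0, 0], "angular": [0, 0, 0], "claw": 1},
  {"offset": [0, 0, 0], "angular": [0, 0, 0], "claw": 1},
  {"offset": [0, 0, 0], "angular": [0, 0, 0], "claw": 1},
])

```text
t: 27.05
ee_pos: [0.5169, -0.3272, 0.3184]
tcp_rot: [0.0, -0.0, 1.0, -0.0]
ft_force: [-0.3, -0.2, -0.4]
finger_gap: 0.106
```

carry_out([
  {"offset": [0, 0, 0.3], "angular": [0, 0, 0], "claw": 1},
  {"offset": [0, 0, 0], "angular": [0, 0, 0], "claw": 0.6},
  {"offset": [0, 0, 0], "angular": [0, 0, 0], "claw": 0.6},
  {"offset": [0, 0, 0], "angular": [0, 0, 0], "claw": 0.6},
  {"offset": [0, 0, -3], "angular": [0, 0, 0], "claw": 0.6},
])

```text
t: 27.55
ee_pos: [0.5154, -0.3261, 0.3399]
tcp_rot: [-0.003, -0.0, 1.0, 0.003]
ft_force: [-0.9, -0.4, -0.8]
finger_gap: 0.4
```

carry_out([
  {"offset": [0, 0, -4], "angular": [0, 0, 0], "claw": 0.6},
  {"offset": [0, 3, 0], "angular": [0, 0, 0], "claw": 0.6},
  {"offset": [-0.5, 3.8, 0], "angular": [0, 0, 0], "claw": 0.6},
  {"offset": [-0.5, 3.8, 0], "angular": [0, 0, 0], "claw": 0.6},
  {"offset": [-0.5, 3.8, 0], "angular": [0, 0, 0], "claw": 0.6},
])

```text
t: 28.05
ee_pos: [0.5317, -0.1819, 0.385]
tcp_rot: [0.0, 0.0, 1.0, -0.0]
ft_force: [0.8, -0.1, 0.1]
finger_gap: 0.402
```

carry_out([
  {"offset": [-0.5, 3.8, 0], "angular": [0, 0, 0], "claw": 0.6},
  {"offset": [-0.5, 3.8, 0], "angular": [0, 0, 0], "claw": 0.6},
  {"offset": [-0.5, 3.8, 0], "angular": [0, 0, 0], "claw": 0.6},
  {"offset": [-0.5, 3.8, 0], "angular": [0, 0, 0], "claw": 0.6},
  {"offset": [-0.5, 3.8, 0], "angular": [0, 0, 0], "claw": 0.6},
])

```text
t: 28.55
ee_pos: [0.5567, 0.0085, 0.385]
tcp_rot: [0.0, -0.0, 1.0, -0.0]
ft_force: [0.6, -0.4, 0.1]
finger_gap: 0.398
```

Run:
```python
from h import *
print(grasp()[0].round(4))
im=capture("scene")[:,:,::-1].copy(); cv2.imwrite("pics/raw8.png",im)
t=capture("top")[:,:,::-1].copy(); cv2.imwrite("pics/rawt8.png",t)
A=cv2.resize(im[230:385,40:230],(490,400),interpolation=cv2.INTER_CUBIC)
B=cv2.resize(t[190:270,205:245],(200,400),interpolation=cv2.INTER_CUBIC)
cv2.imwrite("pics/s8.png",cv2.convertScaleAbs(np.hstack([A,B]),alpha=1.6))
g=cv2.imread("pics/raw8.png",0)[336:364,190:216]
for i,q in enumerate(g): print(336+i,' '.join('%3d'%v if v<110 else '  .' for v in q))
```

```text
[0.5568 0.0084 0.2303]
336   .   .   .   .  98  65  62  66  63  64  64  65  65  66  65  62  65  60  43  29  22  10   0   5   0  79
337   .   .   . 104  72  63  65  63  61  65  63  64  64  66  65  67  60  43  29  22  22  10   4   1   0  44
338   .   .   .  75  59  66  64  64  62  65  63  65  63  64  66  64  54  29  21  34  34  26   4   7   1  37
339   .   .  81  63  64  65  67  64  62  61  63  64  62  66  68  55  35  18  18  29  40  33  12   5  14  89
340   .  85  60  64  64  65  64  63  63  62  62  62  63  64  60  43  28  23  20  21  23  20  40  19  83   .
341  81  58  61  65  64  63  67  64  63  63  64  62  62  60  41  29  22  15  22  28  23  24 100 103   .   .
342  55  58  65  61  64  64  66  67  65  64  63  67  63  44  27  23  17  18  20  24  26  25 104   .   .   .
343  59  63  65  65  66  66  63  67  66  65  66  61  38  24  20  18  21  23  24  22  20  25 106   .   .   .
344  59  61  63  63  65  62  65  65  65  67  62  45  30  22  22  24  23  25  19  22  19  57   .   .   .   .
345  62  64  65  64  64  65  65  65  63  69  51  32  18  22  22  30  27  25  26  16  41  70   .   .   .  
[... 1246 characters left out ...]
  66  63  66  64  64  65  62  70   .   .   .   .   .
358   .   .   .   .  77  52  33  23  14  29  56  65  64  64  65  66  64  64  62  59 100   .   .   .   .   .
359  48 105   .   . 105  37  23  22  27  53  60  65  65  65  65  64  61  62  61  96   .   .   .   .   .   .
360  17  27  76   .  93  20  19  20  50  63  65  62  62  63  65  64  65  62  78   .   .   .   .   .   .   .
361  43  12  17  55  45  11  25  46  62  64  65  65  63  64  65  63  61  81   .   .   .   .   .   .   .   .
362 107  43  17  20  23  13  39  61  65  62  62  64  60  65  60  61  67   .   .   .   .   .   .   .   .  98
363   .   .  57   9  10 108 100  64  65  66  63  61  66  63  58  58 102   .   .   .   .   .   .   . 102  85
```

View pics/s8.png

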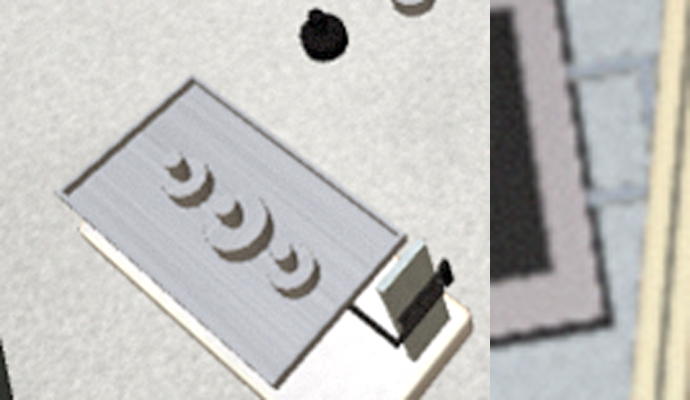

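The pan shows three standing weights (small, large, small) at about 400 g, with the pointer bar across the index. The handle is at the right of the lid. Next I refine the case yaw from its black panel.

Run:
```python
from h import *
t=cv2.imread("pics/top0.png",0)
m=np.zeros_like(t); m[170:275,160:240]=(t[170:275,160:240]<60)
cs=max(cv2.findContours(m,cv2.RETR_EXTERNAL,cv2.CHAIN_APPROX_NONE)[0],key=cv2.contourArea)
b=cv2.boxPoints(cv2.minAreaRect(cs)); P=np.array([onz("top",p,.058)[:2] for p in b]); print(P.round(3),P.mean(0).round(4))
for i in range(4):
    d=P[i]-P[i-1]; print(np.linalg.norm(d).round(3),np.arctan2(d[1],d[0]).round(3))
# handle bar: local contrast profile
g=t[195:235,222:246].astype(int)
for i in range(0,40,2): print(195+i,' '.join('%3d'%v for v in g[i]))
```

```text
[[0.627 0.304]
 [0.639 0.216]
 [0.492 0.192]
 [0.48  0.278]] [0.5595 0.2477]
0.149 0.175
0.089 -1.43
0.149 -2.979
0.087 1.712
195 124 121 120 120 119 123 118 120 117 120 120 120 120 119 117 121 119 121 120 120 120 121 123 120
197 118 115 119 118 117 118 120 119 119 121 120 122 119 122 121 120 121 118 121 121 122 122 121 120
199 114 119 118 117 121 121 122 125 123 120 117 118 121 123 121 120 122 119 118 120 120 123 120 121
201 108 121 122 117 113 112 114 113 112 107 107 107 110 111 107 106 118 121 122 119 119 121 124 118
203 107 109 111 108 107 105 104 106 104 105 100 105 106 106 107 105 114 121 120 121 121 121 119 121
205  99 100  96  97  93  96 106 110 114 112 112 118 110 107 109 110 114 116 120 120 120 118 118 119
207  81 112 116 118 118 117 116 117 120 122 122 120 108 104 106 105  96 112 118 122 123 125 123 125
209  65 105 120 122 121 120 119 118 120 120 119 122 120 111 107 103 104 114 120 119 120 118 121 119
211  55 103 120 121 123 120 121 119 120 118 121 119 118 111 107 108 108 114 118 120 119 118 119 117
213  47  82 112 118 119 122 121 120 121 117 119 120 115 100  99 106 105  9
[... 325 characters left out ...]

221  87  54  74 109 118 121 121 123 121 120 120 122 121 122 116 111 108 106 104 116 121 121 120 122
223 110  68  63 105 121 122 125 125 121 117 117 118 117 117 115 110 106 107 110 117 120 119 120 121
225 105  64  49  94 119 122 123 122 122 117 117 117 121 122 115  96 100 105 104  96 112 121 121 122
227 107  81  59  79 101 110 113 115 114 107 104 104 110 110 109 107 106 105 106 100 114 122 121 121
229 114 113  94 101 107 109 106 107 106 105 105 106 104 103 103 100 103 114 115 114 117 120 122 118
231 112 104  74  67  82 100 112 115 115 116 111 114 121 121 119 119 120 121 121 123 124 123 123 122
233 111 109  83  52  70 107 122 119 124 122 123 121 123 123 122 123 121 122 121 120 120 122 121 124
```

carry_out([
  {"offset": [-0.5, 3.3, 0], "angular": [0, 0, 0], "claw": 0.7},
  {"offset": [-0.5, 3.3, 0], "angular": [0, 0, 0], "claw": 0.7},
  {"offset": [-0.5, 3.3, 0], "angular": [0, 0, 0], "claw": 0.7},
  {"offset": [-0.4, 2.9, 0], "angular": [0, 0, 0], "claw": 0.7},
  {"offset": [0, 0, 3], "angular": [0, 0, -0.088], "claw": 0.7},
])

```text
t: 29.15
ee_pos: [0.5774, 0.1378, 0.3595]
tcp_rot: [0.005, -0.046, 0.999, 0.001]
ft_force: [0.7, -1.0, -0.2]
finger_gap: 0.301
```

carry_out([
  {"offset": [0, 0, 3], "angular": [0, 0, -0.087], "claw": 0.7},
  {"offset": [0, 0, 3], "angular": [0, 0, 0], "claw": 0.7},
  {"offset": [0, 0, 0], "angular": [0, 0, 0], "claw": 0.7},
  {"offset": [0, 0, 0], "angular": [0, 0, 0], "claw": 0.7},
  {"offset": [0, 0, 0], "angular": [0, 0, 0], "claw": 0.7},
])

```text
t: 29.65
ee_pos: [0.5766, 0.1347, 0.2971]
tcp_rot: [0.002, -0.087, 0.996, 0.0]
ft_force: [-0.1, -0.3, -1.3]
finger_gap: 0.304
```

Run:
```python
from h import *
g,R,s=grasp();print(g.round(4),R.round(3).tolist(),onz("top",(237.6,215),.042))
im=capture("scene")[:,:,::-1].copy()
cv2.imwrite("pics/s9.png",cv2.resize(im[110:230,240:400],None,fx=5,fy=5,interpolation=cv2.INTER_CUBIC))
print(proj("scene",[[.576,.137,.04],g]).round(1))
```

```text
[0.5771 0.1348 0.1424] [[-0.985, -0.174, 0.003], [-0.174, 0.985, 0.0], [-0.003, -0.0, -1.0]] [0.5754298  0.13795837 0.042     ]
[[314.4 195.5]
 [318.1 164. ]]
```

View pics/s9.png

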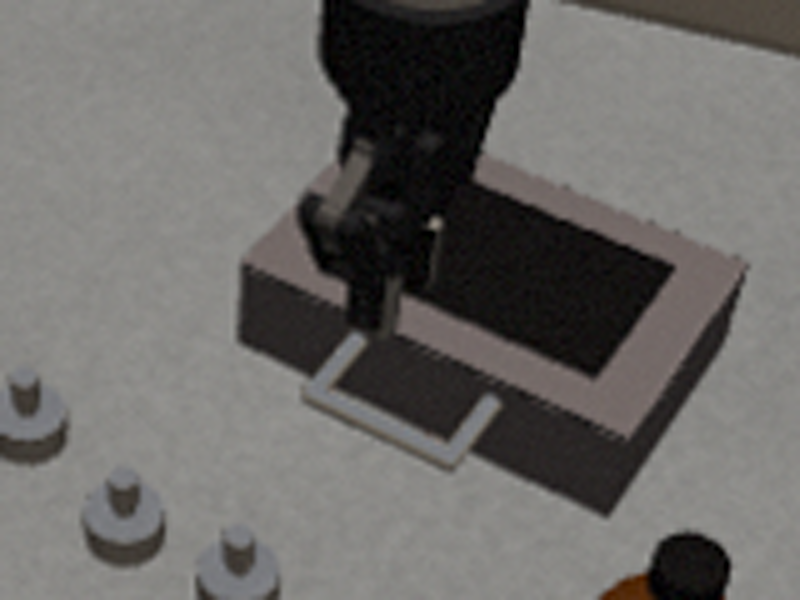

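The handle bar's middle is at raw (316,195) against a predicted (314.4,195.5), so they agree. I descend and grip it.

carry_out([
  {"offset": [0, 0.2, 3], "angular": [0, 0, 0], "claw": 0.7},
  {"offset": [0, 0, 3], "angular": [0, 0, 0], "claw": 0.7},
  {"offset": [0, 0, 2], "angular": [0, 0, 0], "claw": 0.7},
  {"offset": [0, 0, 1], "angular": [0, 0, 0], "claw": 0.7},
  {"offset": [0, 0, 1], "angular": [0, 0, 0], "claw": 0.7},
])

```text
t: 30.2
ee_pos: [0.5761, 0.1369, 0.1957]
tcp_rot: [0.001, -0.087, 0.996, 0.0]
ft_force: [1.1, -1.1, 0.4]
finger_gap: 0.298
```

carry_out([
  {"offset": [0, 0, 0], "angular": [0, 0, 0], "claw": 0.7},
  {"offset": [0, 0, 0], "angular": [0, 0, 0], "claw": 0.8},
  {"offset": [0, 0, 0], "angular": [0, 0, 0], "claw": 1},
  {"offset": [0, 0, 0], "angular": [0, 0, 0], "claw": 1},
  {"offset": [0, 0, 0], "angular": [0, 0, 0], "claw": 1},
], grip_force=40)

```text
t: 30.7
ee_pos: [0.5755, 0.1393, 0.1961]
tcp_rot: [0.001, -0.088, 0.996, 0.002]
ft_force: [-2.2, 12.8, 0.1]
finger_gap: 0.099
```

carry_out([
  {"offset": [0, 0, 0], "angular": [0, 0, 0], "claw": 1},
  {"offset": [0, 0, 0], "angular": [0, 0, 0], "claw": 1},
  {"offset": [0, 0, 0], "angular": [0, 0, 0], "claw": 1},
  {"offset": [0, 0, 0], "angular": [0, 0, 0], "claw": 1},
  {"offset": [0, 0, 0], "angular": [0, 0, 0], "claw": 1},
])

```text
t: 31.2
ee_pos: [0.5755, 0.1393, 0.1961]
tcp_rot: [0.001, -0.088, 0.996, 0.002]
ft_force: [-2.3, 13.9, -0.4]
finger_gap: 0.1
```

Run:
```python
import numpy as np
th=np.linspace(0,2.13,26);ph=np.pi-np.arctan2(.012,.1776)-th
p=np.round(np.c_[17.8*np.cos(ph),-17.8*np.sin(ph)],1);d=np.diff(p,axis=0).round(1);print(d.tolist())
```

```text
[[0.2, -1.5], [0.3, -1.5], [0.4, -1.5], [0.6, -1.4], [0.6, -1.3], [0.8, -1.3], [0.9, -1.3], [1.0, -1.1], [1.0, -1.1], [1.2, -1.0], [1.3, -0.8], [1.3, -0.8], [1.3, -0.6], [1.5, -0.5], [1.4, -0.5], [1.5, -0.2], [1.5, -0.2], [1.5, 0.0], [1.6, 0.1], [1.4, 0.3], [1.5, 0.3], [1.5, 0.5], [1.3, 0.6], [1.4, 0.7], [1.2, 0.9]]
```

carry_out([
  {"offset": [0, 0.4, -1.5], "angular": [0, 0, 0], "claw": 1},
  {"offset": [0, 0.3, -1.5], "angular": [0, 0, 0], "claw": 1},
  {"offset": [0, 0.4, -1.5], "angular": [0, 0, 0], "claw": 1},
  {"offset": [0, 0.6, -1.4], "angular": [0, 0, 0], "claw": 1},
  {"offset": [0, 0.6, -1.3], "angular": [0, 0, 0], "claw": 1},
])

```text
t: 31.7
ee_pos: [0.5718, 0.1598, 0.2688]
tcp_rot: [0.001, -0.087, 0.996, -0.0]
ft_force: [6.5, 1.5, -2.7]
finger_gap: 0.098
```

carry_out([
  {"offset": [0, 0.8, -1.3], "angular": [0, 0, 0], "claw": 1},
  {"offset": [0, 0.9, -1.3], "angular": [0, 0, 0], "claw": 1},
  {"offset": [0, 1.0, -1.1], "angular": [0, 0, 0], "claw": 1},
  {"offset": [0, 1.0, -1.1], "angular": [0, 0, 0], "claw": 1},
  {"offset": [0, 1.2, -1.0], "angular": [0, 0, 0], "claw": 1},
])

```text
t: 32.2
ee_pos: [0.5637, 0.2069, 0.3276]
tcp_rot: [0.002, -0.087, 0.996, -0.001]
ft_force: [5.4, -5.5, 2.7]
finger_gap: 0.098
```

carry_out([
  {"offset": [0, 1.3, -0.8], "angular": [0, 0, 0], "claw": 1},
  {"offset": [0, 1.3, -0.8], "angular": [0, 0, 0], "claw": 1},
  {"offset": [0, 1.3, -0.6], "angular": [0, 0, 0], "claw": 1},
  {"offset": [0, 1.5, -0.5], "angular": [0, 0, 0], "claw": 1},
  {"offset": [0, 1.4, -0.5], "angular": [0, 0, 0], "claw": 1},
])

```text
t: 32.7
ee_pos: [0.5519, 0.2745, 0.3606]
tcp_rot: [0.003, -0.087, 0.996, -0.0]
ft_force: [6.4, -2.4, 0.8]
finger_gap: 0.095
```

carry_out([
  {"offset": [0, 1.5, -0.2], "angular": [0, 0, 0], "claw": 1},
  {"offset": [0, 1.5, -0.2], "angular": [0, 0, 0], "claw": 1},
  {"offset": [0, 1.5, 0], "angular": [0, 0, 0], "claw": 1},
  {"offset": [0, 1.6, 0.1], "angular": [0, 0, 0], "claw": 1},
  {"offset": [0, 1.4, 0.3], "angular": [0, 0, 0], "claw": 1},
])

```text
t: 33.2
ee_pos: [0.5388, 0.3494, 0.3611]
tcp_rot: [0.003, -0.087, 0.996, 0.001]
ft_force: [4.1, 0.2, 11.0]
finger_gap: 0.1
```

carry_out([
  {"offset": [0, 1.5, 0.3], "angular": [0, 0, 0], "claw": 1},
  {"offset": [0, 1.5, 0.5], "angular": [0, 0, 0], "claw": 1},
  {"offset": [0, 1.3, 0.6], "angular": [0, 0, 0], "claw": 1},
  {"offset": [0, 1.4, 0.7], "angular": [0, 0, 0], "claw": 1},
  {"offset": [0, 1.2, 0.9], "angular": [0, 0, 0], "claw": 1},
])

```text
t: 33.7
ee_pos: [0.5269, 0.4175, 0.3301]
tcp_rot: [0.003, -0.087, 0.996, 0.001]
ft_force: [5.9, 2.8, 2.8]
finger_gap: 0.097
```

carry_out([
  {"offset": [0, 0, 0], "angular": [0, 0, 0], "claw": 1},
  {"offset": [0, 0, 0], "angular": [0, 0, 0], "claw": 1},
  {"offset": [0, 0, 0], "angular": [0, 0, 0], "claw": 0.6},
  {"offset": [0, 0, 0], "angular": [0, 0, 0], "claw": 0.6},
  {"offset": [0, 0, 0], "angular": [0, 0, 0], "claw": 0.6},
])

```text
t: 34.2
ee_pos: [0.5255, 0.4164, 0.3267]
tcp_rot: [-0.0, -0.087, 0.996, -0.0]
ft_force: [-0.7, 1.4, 0.2]
finger_gap: 0.401
```

carry_out([
  {"offset": [0, 0, -3], "angular": [0, 0, 0], "claw": 0.6},
  {"offset": [0, 0, -4], "angular": [0, 0, 0], "claw": 0.6},
  {"offset": [0, 0, 0], "angular": [0, 0, 0], "claw": 0.6},
  {"offset": [0, 0, 0], "angular": [0, 0, 0], "claw": 0.6},
  {"offset": [0, 0, 0], "angular": [0, 0, 0], "claw": 0.6},
])

```text
t: 34.7
ee_pos: [0.5255, 0.4163, 0.3955]
tcp_rot: [-0.001, -0.087, 0.996, -0.0]
ft_force: [0.5, 0.6, -0.5]
finger_gap: 0.393
```

Run:
```python
from h import *
t=capture("top"); cv2.imwrite("pics/rawt10.png",t[:,:,::-1]); cv2.imwrite("pics/raw10.png",capture("scene")[:,:,::-1])
g,R,s=grasp(); print(g.round(4))
K=np.array([.5564,.2478]);ax=np.array([.985,.174]);ay=np.array([-.174,.985])
d=g[:2]-K; print("tool uv",d@ax,d@ay)
for c,st in knobs("top",t,(240,180,365,305)):
    P=onz("top",c,.02)[:2]; d=P-K; print(c,st[2:],P.round(3),"uv",(d@ax).round(4),(d@ay).round(4))
```

```text
[0.525  0.416  0.2401]
tool uv -0.001649770580752087 0.17112062548035573
[327.3 187.4] [ 13  16 165] [ 0.656 -0.112] uv 0.0354 -0.372
[271.9 218. ] [ 14  14 122] [0.57  0.044] uv -0.022 -0.2029
[276.1 239.3] [ 14  14 126] [0.51  0.033] uv -0.083 -0.2036
[271.5 266.7] [ 15  16 111] [0.434 0.046] uv -0.1552 -0.1775
[321.2 267.9] [ 13  13 108] [ 0.43 -0.09] uv -0.1835 -0.3107
[351.2 273. ] [ 15  15 184] [ 0.415 -0.172] uv -0.2123 -0.3885
[324.3 294.1] [ 14  13 122] [ 0.359 -0.097] uv -0.2547 -0.305
```

carry_out([
  {"offset": [0.2, -3.7, 0], "angular": [0, 0, 0], "claw": 0.6},
  {"offset": [0.2, -3.7, 0], "angular": [0, 0, 0], "claw": 0.6},
  {"offset": [0.2, -3.7, 0], "angular": [0, 0, 0], "claw": 0.6},
  {"offset": [0.2, -3.7, 0], "angular": [0, 0, 0], "claw": 0.6},
  {"offset": [0.2, -3.7, 0], "angular": [0, 0, 0], "claw": 0.6},
], grip_force=60)

```text
t: 35.3
ee_pos: [0.5478, 0.2311, 0.3953]
tcp_rot: [-0.001, -0.088, 0.996, -0.0]
ft_force: [0.1, -0.1, -0.1]
finger_gap: 0.396
```

carry_out([
  {"offset": [0.2, -3.7, 0], "angular": [0, 0, 0], "claw": 0.6},
  {"offset": [0.2, -3.7, 0], "angular": [0, 0, 0], "claw": 0.6},
  {"offset": [0.2, -3.7, 0], "angular": [0, 0, 0], "claw": 0.6},
  {"offset": [0.2, -3.8, 0], "angular": [0, 0, 0], "claw": 0.6},
  {"offset": [0.1, -3.8, 0], "angular": [0, 0, 0], "claw": 0.6},
])

```text
t: 35.8
ee_pos: [0.5715, 0.0454, 0.3954]
tcp_rot: [-0.001, -0.088, 0.996, 0.0]
ft_force: [1.1, -0.7, -0.7]
finger_gap: 0.4
```

carry_out([
  {"offset": [0, 0, 4], "angular": [0, 0, 0], "claw": 0.6},
  {"offset": [0, 0, 4], "angular": [0, 0, 0], "claw": 0.6},
  {"offset": [0, 0, 4], "angular": [0, 0, 0], "claw": 0.6},
  {"offset": [0, 0, 3], "angular": [0, 0, 0], "claw": 0.6},
  {"offset": [0, 0, 2], "angular": [0, 0, 0], "claw": 0.6},
])

```text
t: 36.3
ee_pos: [0.57, 0.0468, 0.2223]
tcp_rot: [-0.003, -0.087, 0.996, 0.0]
ft_force: [0.2, -0.6, -0.6]
finger_gap: 0.398
```

carry_out([
  {"offset": [0, 0, 1.9], "angular": [0, 0, 0], "claw": 0.6},
  {"offset": [0, 0, 0.8], "angular": [0, 0, 0], "claw": 0.6},
  {"offset": [0, 0, 0], "angular": [0, 0, 0], "claw": 0.6},
  {"offset": [0, 0, 0], "angular": [0, 0, 0], "claw": 1},
  {"offset": [0, 0, 0], "angular": [0, 0, 0], "claw": 1},
])

```text
t: 36.8
ee_pos: [0.5726, 0.0469, 0.2011]
tcp_rot: [0.001, -0.087, 0.996, -0.0]
ft_force: [-0.3, 0.3, -0.9]
finger_gap: 0.134
```

carry_out([
  {"offset": [0, 0, 0], "angular": [0, 0, 0], "claw": 1},
  {"offset": [0, 0, 0], "angular": [0, 0, 0], "claw": 1},
  {"offset": [0, 0, 0], "angular": [0, 0, 0], "claw": 1},
  {"offset": [0, 0, -3], "angular": [0, 0, 0], "claw": 1},
  {"offset": [0, 0, -4], "angular": [0, 0, 0], "claw": 1},
])

```text
t: 37.3
ee_pos: [0.5702, 0.0469, 0.2672]
tcp_rot: [-0.003, -0.087, 0.996, 0.0]
ft_force: [-0.3, 0.3, -1.8]
finger_gap: 0.136
```

carry_out([
  {"offset": [0, 0, -1], "angular": [0, 0, 0], "claw": 1},
  {"offset": [-1.1, 3.7, 0], "angular": [0, 0, 0], "claw": 1},
  {"offset": [-1.1, 3.7, 0], "angular": [0, 0, 0], "claw": 1},
  {"offset": [-1.1, 3.7, 0], "angular": [0, 0, 0], "claw": 1},
  {"offset": [-1.1, 3.7, 0], "angular": [0, 0, 0], "claw": 1},
])

```text
t: 37.8
ee_pos: [0.5891, 0.2016, 0.2786]
tcp_rot: [-0.001, -0.087, 0.996, -0.0]
ft_force: [-0.4, -0.5, -1.7]
finger_gap: 0.131
```

carry_out([
  {"offset": [-1.1, 3.8, 0], "angular": [0, 0, 0], "claw": 1},
  {"offset": [-1, 3.8, 0], "angular": [0, 0, 0], "claw": 1},
  {"offset": [0, 0, 0], "angular": [0, 0, 0], "claw": 1},
  {"offset": [0, 0, 2.5], "angular": [0, 0, 0], "claw": 1},
  {"offset": [0, 0, 2], "angular": [0, 0, 0], "claw": 1},
])

```text
t: 38.3
ee_pos: [0.5966, 0.2791, 0.2332]
tcp_rot: [-0.0, -0.088, 0.996, -0.0]
ft_force: [-0.6, 0.2, -2.8]
finger_gap: 0.129
```

carry_out([
  {"offset": [0, 0, 1], "angular": [0, 0, 0], "claw": 1},
  {"offset": [0, 0, 0.7], "angular": [0, 0, 0], "claw": 1},
  {"offset": [0, 0, 0], "angular": [0, 0, 0], "claw": 1},
  {"offset": [0, 0, 0], "angular": [0, 0, 0], "claw": 1},
  {"offset": [0, 0, 0], "angular": [0, 0, 0], "claw": 1},
])

```text
t: 38.8
ee_pos: [0.5975, 0.2789, 0.2191]
tcp_rot: [0.001, -0.087, 0.996, 0.0]
ft_force: [-0.3, 0.7, -1.5]
finger_gap: 0.132
```

carry_out([
  {"offset": [0, 0, 0.5], "angular": [0, 0, 0], "claw": 1},
  {"offset": [0, 0, 0.3], "angular": [0, 0, 0], "claw": 1},
  {"offset": [0, 0, 0], "angular": [0, 0, 0], "claw": 0.6},
  {"offset": [0, 0, 0], "angular": [0, 0, 0], "claw": 0.6},
  {"offset": [0, 0, 0], "angular": [0, 0, 0], "claw": 0.6},
])

```text
t: 39.3
ee_pos: [0.5971, 0.2789, 0.2101]
tcp_rot: [0.0, -0.087, 0.996, 0.0]
ft_force: [-0.6, 0.4, 0.1]
finger_gap: 0.399
```

carry_out([
  {"offset": [0, 0, -3], "angular": [0, 0, 0], "claw": 0.6},
  {"offset": [0, 0, -4], "angular": [0, 0, 0], "claw": 0.6},
  {"offset": [1.8, -3.2, 0], "angular": [0, 0, 0], "claw": 0.6},
  {"offset": [1.8, -3.2, 0], "angular": [0, 0, 0], "claw": 0.6},
  {"offset": [1.8, -3.2, 0], "angular": [0, 0, 0], "claw": 0.6},
])

```text
t: 39.8
ee_pos: [0.5602, 0.1741, 0.2806]
tcp_rot: [0.001, -0.088, 0.996, 0.0]
ft_force: [0.5, -0.4, -0.8]
finger_gap: 0.398
```

carry_out([
  {"offset": [1.9, -3.3, 0], "angular": [0, 0, 0], "claw": 0.6},
  {"offset": [1.9, -3.3, 0], "angular": [0, 0, 0], "claw": 0.6},
  {"offset": [1.9, -3.3, 0], "angular": [0, 0, 0], "claw": 0.6},
  {"offset": [1.8, -3.2, 0], "angular": [0, 0, 0], "claw": 0.6},
  {"offset": [0, 0, 0], "angular": [0, 0, 0], "claw": 0.6},
])

```text
t: 40.3
ee_pos: [0.5085, 0.0296, 0.28]
tcp_rot: [-0.0, -0.086, 0.996, -0.001]
ft_force: [-0.3, -0.1, 0.2]
finger_gap: 0.399
```

carry_out([
  {"offset": [0, 0, 3], "angular": [0, 0, 0], "claw": 0.6},
  {"offset": [0, 0, 2.5], "angular": [0, 0, 0], "claw": 0.6},
  {"offset": [0, 0, 1.7], "angular": [0, 0, 0], "claw": 0.6},
  {"offset": [0, 0, 0.8], "angular": [0, 0, 0], "claw": 0.6},
  {"offset": [0, 0, 0], "angular": [0, 0, 0], "claw": 0.6},
])

```text
t: 40.8
ee_pos: [0.5091, 0.0332, 0.1988]
tcp_rot: [-0.001, -0.088, 0.996, 0.0]
ft_force: [-0.3, 0.1, 0.5]
finger_gap: 0.4
```

carry_out([
  {"offset": [0, 0, 0], "angular": [0, 0, 0], "claw": 1},
  {"offset": [0, 0, 0], "angular": [0, 0, 0], "claw": 1},
  {"offset": [0, 0, 0], "angular": [0, 0, 0], "claw": 1},
  {"offset": [0, 0, 0], "angular": [0, 0, 0], "claw": 1},
  {"offset": [0, 0, 0], "angular": [0, 0, 0], "claw": 1},
])

```text
t: 41.3
ee_pos: [0.5102, 0.0329, 0.2009]
tcp_rot: [0.001, -0.087, 0.996, 0.0]
ft_force: [-1.2, 2.0, 6.5]
finger_gap: 0.131
```

carry_out([
  {"offset": [0, 0, -2], "angular": [0, 0, 0], "claw": 1},
  {"offset": [0, 0, -3], "angular": [0, 0, 0], "claw": 1},
  {"offset": [0, 0, -3], "angular": [0, 0, 0], "claw": 1},
  {"offset": [-0.6, 3.8, 0], "angular": [0, 0, 0], "claw": 1},
  {"offset": [-0.6, 3.8, 0], "angular": [0, 0, 0], "claw": 1},
])

```text
t: 41.8
ee_pos: [0.5085, 0.1097, 0.2812]
tcp_rot: [0.001, -0.086, 0.996, -0.0]
ft_force: [0.4, 0.5, -2.1]
finger_gap: 0.136
```

carry_out([
  {"offset": [-0.6, 3.8, 0], "angular": [0, 0, 0], "claw": 1},
  {"offset": [-0.7, 3.8, 0], "angular": [0, 0, 0], "claw": 1},
  {"offset": [-0.7, 3.8, 0], "angular": [0, 0, 0], "claw": 1},
  {"offset": [-0.7, 3.7, 0], "angular": [0, 0, 0], "claw": 1},
  {"offset": [0, 0, 0], "angular": [0, 0, 0], "claw": 1},
])

```text
t: 42.3
ee_pos: [0.5075, 0.2669, 0.2795]
tcp_rot: [-0.0, -0.089, 0.996, 0.001]
ft_force: [-0.4, -1.1, -2.5]
finger_gap: 0.132
```

carry_out([
  {"offset": [0, 0, 2.5], "angular": [0, 0, 0], "claw": 1},
  {"offset": [0, 0, 2], "angular": [0, 0, 0], "claw": 1},
  {"offset": [0, 0, 1], "angular": [0, 0, 0], "claw": 1},
  {"offset": [0, 0, 0.7], "angular": [0, 0, 0], "claw": 1},
  {"offset": [0, 0, 0], "angular": [0, 0, 0], "claw": 1},
])

```text
t: 42.8
ee_pos: [0.508, 0.2626, 0.2169]
tcp_rot: [-0.001, -0.087, 0.996, -0.0]
ft_force: [-0.1, -0.3, -2.1]
finger_gap: 0.133
```

carry_out([
  {"offset": [0, 0, 0.4], "angular": [0, 0, 0], "claw": 1},
  {"offset": [0, 0, 0.3], "angular": [0, 0, 0], "claw": 1},
  {"offset": [0, 0, 0], "angular": [0, 0, 0], "claw": 0.6},
  {"offset": [0, 0, 0], "angular": [0, 0, 0], "claw": 0.6},
  {"offset": [0, 0, 0], "angular": [0, 0, 0], "claw": 0.6},
])

```text
t: 43.3
ee_pos: [0.5086, 0.2633, 0.2114]
tcp_rot: [0.001, -0.087, 0.996, 0.0]
ft_force: [-0.4, 0.1, -0.3]
finger_gap: 0.398
```

carry_out([
  {"offset": [0, 0, -3], "angular": [0, 0, 0], "claw": 0.6},
  {"offset": [0, 0, -4], "angular": [0, 0, 0], "claw": 0.6},
  {"offset": [1.8, -3.3, 0], "angular": [0, 0, 0], "claw": 0.6},
  {"offset": [1.8, -3.3, 0], "angular": [0, 0, 0], "claw": 0.6},
  {"offset": [1.8, -3.3, 0], "angular": [0, 0, 0], "claw": 0.6},
])

```text
t: 43.8
ee_pos: [0.4721, 0.1554, 0.2816]
tcp_rot: [0.001, -0.088, 0.996, 0.0]
ft_force: [0.2, -0.2, 0.2]
finger_gap: 0.398
```

carry_out([
  {"offset": [1.9, -3.4, 0], "angular": [0, 0, 0], "claw": 0.6},
  {"offset": [1.9, -3.4, 0], "angular": [0, 0, 0], "claw": 0.6},
  {"offset": [1.9, -3.4, 0], "angular": [0, 0, 0], "claw": 0.6},
  {"offset": [0, 0, 0], "angular": [0, 0, 0], "claw": 0.6},
  {"offset": [0, 0, 0], "angular": [0, 0, 0], "claw": 0.6},
])

```text
t: 44.3
ee_pos: [0.4341, 0.0453, 0.2813]
tcp_rot: [0.001, -0.086, 0.996, 0.0]
ft_force: [-0.9, -0.4, 0.0]
finger_gap: 0.403
```

carry_out([
  {"offset": [0, 0, 3], "angular": [0, 0, 0], "claw": 0.6},
  {"offset": [0, 0, 2.5], "angular": [0, 0, 0], "claw": 0.6},
  {"offset": [0, 0, 1.7], "angular": [0, 0, 0], "claw": 0.6},
  {"offset": [0, 0, 0.8], "angular": [0, 0, 0], "claw": 0.6},
  {"offset": [0, 0, 0], "angular": [0, 0, 0], "claw": 0.6},
])

```text
t: 44.8
ee_pos: [0.4337, 0.0467, 0.1998]
tcp_rot: [-0.001, -0.088, 0.996, 0.0]
ft_force: [0.4, 0.2, 0.7]
finger_gap: 0.397
```

carry_out([
  {"offset": [0, 0, 0], "angular": [0, 0, 0], "claw": 1},
  {"offset": [0, 0, 0], "angular": [0, 0, 0], "claw": 1},
  {"offset": [0, 0, 0], "angular": [0, 0, 0], "claw": 1},
  {"offset": [0, 0, 0], "angular": [0, 0, 0], "claw": 1},
  {"offset": [0, 0, 0], "angular": [0, 0, 0], "claw": 1},
])

```text
t: 45.3
ee_pos: [0.4347, 0.046, 0.2017]
tcp_rot: [0.001, -0.087, 0.996, 0.0]
ft_force: [-0.3, 2.8, 6.4]
finger_gap: 0.13
```

carry_out([
  {"offset": [0, 0, -2], "angular": [0, 0, 0], "claw": 1},
  {"offset": [0, 0, -3], "angular": [0, 0, 0], "claw": 1},
  {"offset": [0, 0, -3.5], "angular": [0, 0, 0], "claw": 1},
  {"offset": [-2.2, 3, 0], "angular": [0, 0, 0], "claw": 1},
  {"offset": [-2.2, 3, 0], "angular": [0, 0, 0], "claw": 1},
])

```text
t: 45.8
ee_pos: [0.4678, 0.1127, 0.2875]
tcp_rot: [0.002, -0.086, 0.996, -0.0]
ft_force: [-0.4, -0.8, -2.3]
finger_gap: 0.133
```

carry_out([
  {"offset": [-2.2, 3.1, 0], "angular": [0, 0, 0], "claw": 1},
  {"offset": [-2.2, 3.1, 0], "angular": [0, 0, 0], "claw": 1},
  {"offset": [-2.2, 3.1, 0], "angular": [0, 0, 0], "claw": 1},
  {"offset": [0, 0, 0], "angular": [0, 0, 0], "claw": 1},
  {"offset": [0, 0, 0], "angular": [0, 0, 0], "claw": 1},
])

```text
t: 46.3
ee_pos: [0.5154, 0.2161, 0.2848]
tcp_rot: [-0.001, -0.088, 0.996, -0.0]
ft_force: [-0.4, -1.5, -2.7]
finger_gap: 0.133
```

carry_out([
  {"offset": [0, 0, 2.5], "angular": [0, 0, 0], "claw": 1},
  {"offset": [0, 0, 2.5], "angular": [0, 0, 0], "claw": 1},
  {"offset": [0, 0, 1], "angular": [0, 0, 0], "claw": 1},
  {"offset": [0, 0, 0.7], "angular": [0, 0, 0], "claw": 1},
  {"offset": [0, 0, 0], "angular": [0, 0, 0], "claw": 1},
])

```text
t: 46.8
ee_pos: [0.5153, 0.2151, 0.2182]
tcp_rot: [-0.001, -0.087, 0.996, -0.0]
ft_force: [0.2, -0.2, -1.6]
finger_gap: 0.132
```

carry_out([
  {"offset": [0, 0, 0.5], "angular": [0, 0, 0], "claw": 1},
  {"offset": [0, 0, 0.2], "angular": [0, 0, 0], "claw": 1},
  {"offset": [0, 0, 0], "angular": [0, 0, 0], "claw": 0.6},
  {"offset": [0, 0, 0], "angular": [0, 0, 0], "claw": 0.6},
  {"offset": [0, 0, 0], "angular": [0, 0, 0], "claw": 0.6},
])

```text
t: 47.3
ee_pos: [0.516, 0.2158, 0.2123]
tcp_rot: [0.001, -0.088, 0.996, 0.0]
ft_force: [-0.4, 0.0, -0.1]
finger_gap: 0.402
```

carry_out([
  {"offset": [0, 0, -3], "angular": [0, 0, 0], "claw": 0.6},
  {"offset": [0, 0, -4], "angular": [0, 0, 0], "claw": 0.6},
  {"offset": [1.7, -3.6, 0], "angular": [0, 0, 0], "claw": 0.6},
  {"offset": [1.7, -3.6, 0], "angular": [0, 0, 0], "claw": 0.6},
  {"offset": [1.7, -3.6, 0], "angular": [0, 0, 0], "claw": 0.6},
])

```text
t: 47.8
ee_pos: [0.484, 0.0996, 0.2826]
tcp_rot: [0.001, -0.088, 0.996, -0.0]
ft_force: [0.9, 0.4, 0.4]
finger_gap: 0.401
```

carry_out([
  {"offset": [1.7, -3.6, 0], "angular": [0, 0, 0], "claw": 0.6},
  {"offset": [1.7, -3.6, 0], "angular": [0, 0, 0], "claw": 0.6},
  {"offset": [1.7, -3.6, 0], "angular": [0, 0, 0], "claw": 0.6},
  {"offset": [1.8, -3.5, 0], "angular": [0, 0, 0], "claw": 0.6},
  {"offset": [1.8, -3.5, 0], "angular": [0, 0, 0], "claw": 0.6},
])

```text
t: 48.3
ee_pos: [0.4291, -0.0914, 0.2823]
tcp_rot: [0.001, -0.088, 0.996, -0.0]
ft_force: [0.8, -1.1, -0.3]
finger_gap: 0.404
```

carry_out([
  {"offset": [0, 0, 3], "angular": [0, 0, 0], "claw": 0.6},
  {"offset": [0, 0, 2.5], "angular": [0, 0, 0], "claw": 0.6},
  {"offset": [0, 0, 1.7], "angular": [0, 0, 0], "claw": 0.6},
  {"offset": [0, 0, 0.8], "angular": [0, 0, 0], "claw": 0.6},
  {"offset": [0, 0, 0], "angular": [0, 0, 0], "claw": 0.6},
])

```text
t: 48.8
ee_pos: [0.4292, -0.0898, 0.201]
tcp_rot: [-0.001, -0.088, 0.996, 0.0]
ft_force: [0.3, -0.3, -0.4]
finger_gap: 0.402
```

carry_out([
  {"offset": [0, 0, 0], "angular": [0, 0, 0], "claw": 1},
  {"offset": [0, 0, 0], "angular": [0, 0, 0], "claw": 1},
  {"offset": [0, 0, 0], "angular": [0, 0, 0], "claw": 1},
  {"offset": [0, 0, 0], "angular": [0, 0, 0], "claw": 1},
  {"offset": [0, 0, 0], "angular": [0, 0, 0], "claw": 1},
])

```text
t: 49.3
ee_pos: [0.4304, -0.0902, 0.203]
tcp_rot: [0.001, -0.088, 0.996, -0.0]
ft_force: [-0.5, -0.5, 6.1]
finger_gap: 0.132
```

carry_out([
  {"offset": [0, 0, -2], "angular": [0, 0, 0], "claw": 1},
  {"offset": [0, 0, -3], "angular": [0, 0, 0], "claw": 1},
  {"offset": [0, 0, -3.5], "angular": [0, 0, 0], "claw": 1},
  {"offset": [-2.5, 3.2, 0], "angular": [0, 0, 0], "claw": 1},
  {"offset": [-2.5, 3.2, 0], "angular": [0, 0, 0], "claw": 1},
])

```text
t: 49.8
ee_pos: [0.4686, -0.0182, 0.2886]
tcp_rot: [0.002, -0.086, 0.996, -0.0]
ft_force: [0.4, -0.6, -2.2]
finger_gap: 0.131
```

carry_out([
  {"offset": [-2.5, 3.2, 0], "angular": [0, 0, 0], "claw": 1},
  {"offset": [-2.5, 3.2, 0], "angular": [0, 0, 0], "claw": 1},
  {"offset": [-2.5, 3.2, 0], "angular": [0, 0, 0], "claw": 1},
  {"offset": [-2.6, 3.2, 0], "angular": [0, 0, 0], "claw": 1},
  {"offset": [-2.6, 3.2, 0], "angular": [0, 0, 0], "claw": 1},
])

```text
t: 50.3
ee_pos: [0.5652, 0.1632, 0.2863]
tcp_rot: [-0.0, -0.088, 0.996, -0.0]
ft_force: [-0.0, -0.0, -1.2]
finger_gap: 0.127
```

carry_out([
  {"offset": [-2.6, 3.2, 0], "angular": [0, 0, 0], "claw": 1},
  {"offset": [-2.5, 3.1, 0], "angular": [0, 0, 0], "claw": 1},
  {"offset": [0, 0, 0], "angular": [0, 0, 0], "claw": 1},
  {"offset": [0, 0, 2], "angular": [0, 0, 0], "claw": 1},
  {"offset": [0, 0, 2], "angular": [0, 0, 0], "claw": 1},
])

```text
t: 50.8
ee_pos: [0.6042, 0.2326, 0.2465]
tcp_rot: [0.0, -0.088, 0.996, -0.0]
ft_force: [-0.4, 0.1, -2.5]
finger_gap: 0.13
```

carry_out([
  {"offset": [0, 0, 1.5], "angular": [0, 0, 0], "claw": 1},
  {"offset": [0, 0, 1], "angular": [0, 0, 0], "claw": 1},
  {"offset": [0, 0, 0], "angular": [0, 0, 0], "claw": 1},
  {"offset": [0, 0, 0], "angular": [0, 0, 0], "claw": 1},
  {"offset": [0, 0, 0], "angular": [0, 0, 0], "claw": 1},
])

```text
t: 51.3
ee_pos: [0.6047, 0.2324, 0.2231]
tcp_rot: [0.001, -0.087, 0.996, 0.0]
ft_force: [0.4, -0.2, -1.7]
finger_gap: 0.129
```

carry_out([
  {"offset": [0, 0, 0.7], "angular": [0, 0, 0], "claw": 1},
  {"offset": [0, 0, 0.4], "angular": [0, 0, 0], "claw": 1},
  {"offset": [0, 0, 0], "angular": [0, 0, 0], "claw": 0.6},
  {"offset": [0, 0, 0], "angular": [0, 0, 0], "claw": 0.6},
  {"offset": [0, 0, 0], "angular": [0, 0, 0], "claw": 0.6},
])

```text
t: 51.8
ee_pos: [0.6043, 0.2325, 0.2111]
tcp_rot: [0.0, -0.088, 0.996, 0.0]
ft_force: [-0.8, -0.3, -0.4]
finger_gap: 0.401
```

carry_out([
  {"offset": [0, 0, -3], "angular": [0, 0, 0], "claw": 0.6},
  {"offset": [0, 0, -4], "angular": [0, 0, 0], "claw": 0.6},
  {"offset": [0, 0, -4], "angular": [0, 0, 0], "claw": 0.6},
  {"offset": [0, 0, -4], "angular": [0, 0, 0], "claw": 0.6},
  {"offset": [0, 0, -4], "angular": [0, 0, 0], "claw": 0.6},
])

```text
t: 52.3
ee_pos: [0.6039, 0.2323, 0.4029]
tcp_rot: [0.0, -0.088, 0.996, 0.0]
ft_force: [0.6, 1.1, -0.4]
finger_gap: 0.401
```

carry_out([
  {"offset": [4, -2, 0], "angular": [0, 0, 0], "claw": 0.6},
  {"offset": [4, -2, 0], "angular": [0, 0, 0], "claw": 0.6},
  {"offset": [4, -2, 0], "angular": [0, 0, 0], "claw": 0.6},
  {"offset": [4, -2, 0], "angular": [0, 0, 0], "claw": 0.6},
  {"offset": [4, -2, 0], "angular": [0, 0, 0], "claw": 0.6},
])

```text
t: 52.8
ee_pos: [0.4231, 0.0983, 0.401]
tcp_rot: [0.001, -0.088, 0.996, -0.0]
ft_force: [1.1, -0.6, 1.0]
finger_gap: 0.397
```

Run:
```python
from h import *
im=capture("scene")[:,:,::-1].copy(); t=capture("top")[:,:,::-1].copy()
cv2.imwrite("pics/raw11.png",im); cv2.imwrite("pics/rawt11.png",t)
A=cv2.resize(im[90:240,230:400],(453,400),interpolation=cv2.INTER_CUBIC)
B=cv2.resize(t[170:290,130:230],(333,400),interpolation=cv2.INTER_CUBIC)
cv2.imwrite("pics/s11.png",cv2.convertScaleAbs(np.hstack([A,B]),alpha=1.5))
print(grasp()[0])
```

```text
[0.42092684 0.09699496 0.24557015]
```

View pics/s11.png

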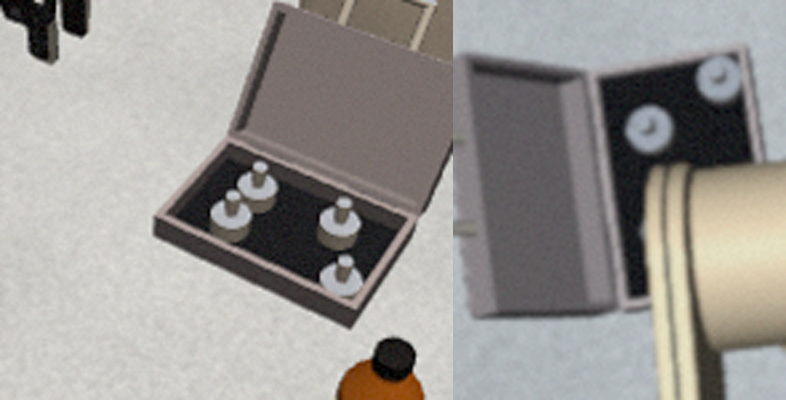

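All four leftover weights are standing in the case. The last one, at top crop (720,78), has shifted toward the +x/-y corner, so I check that it stands clear of the walls.

Run:
```python
from h import *
K=np.array([.5564,.2478]);ax=np.array([.985,.174]);ay=np.array([-.174,.985])
t=cv2.imread("pics/rawt11.png",0)
m=np.zeros_like(t); m[180:220,180:220]=(t[180:220,180:220]>110)
k,l,st,c=cv2.connectedComponentsWithStats(m)
for i in range(1,k):
    if st[i][4]>30:
        d=onz("top",c[i],.03)[:2]-K; print("top",c[i].round(1),st[i],(d@ax).round(4),(d@ay).round(4))
s=lambda a,b:(230+a/453*170,90+b/400*150)
for n,p in dict(D=(346,261),A=(343,203),B=(260,166),C=(233,195)).items():
    d=onz("scene",s(*p),.05)[:2]-K; print(n,(d@ax).round(4),(d@ay).round(4))
```

```text
top [196.4 183.2] [180 180  40  10 274] 0.1134 -0.0116
D 0.0798 -0.0423
A 0.0468 0.0217
B -0.0399 0.024
C -0.042 -0.0244
```

carry_out([
  {"offset": [-1.7, 3.3, 0], "angular": [0, 0, 0], "claw": 0.6},
  {"offset": [-1.7, 3.3, 0], "angular": [0, 0, 0], "claw": 0.6},
  {"offset": [-1.7, 3.3, 0], "angular": [0, 0, 0], "claw": 0.6},
  {"offset": [-1.7, 3.3, 0], "angular": [0, 0, 0], "claw": 0.6},
  {"offset": [-1.7, 3.3, 0], "angular": [0, 0, 0], "claw": 0.6},
], grip_force=40)

```text
t: 53.4
ee_pos: [0.4802, 0.2783, 0.4012]
tcp_rot: [0.001, -0.088, 0.996, 0.0]
ft_force: [0.1, -0.7, -0.1]
finger_gap: 0.398
```

carry_out([
  {"offset": [-1.8, 3.3, 0], "angular": [0, 0, 0], "claw": 0.6},
  {"offset": [-1.8, 3.3, 0], "angular": [0, 0, 0], "claw": 0.6},
  {"offset": [-1.8, 3.3, 0], "angular": [0, 0, 0], "claw": 0.6},
  {"offset": [-1.8, 3.2, 0], "angular": [0, 0, 0], "claw": 0.6},
  {"offset": [0, 0, 0], "angular": [0, 0, 0], "claw": 0.6},
])

```text
t: 53.9
ee_pos: [0.5279, 0.4219, 0.3986]
tcp_rot: [-0.001, -0.089, 0.996, 0.0]
ft_force: [-0.7, -1.2, -0.0]
finger_gap: 0.397
```

carry_out([
  {"offset": [0, 0, 2], "angular": [0, 0, 0], "claw": 0.6},
  {"offset": [0, 0, 2], "angular": [0, 0, 0], "claw": 0.6},
  {"offset": [0, 0, 2], "angular": [0, 0, 0], "claw": 0.6},
  {"offset": [0, 0, 1], "angular": [0, 0, 0], "claw": 0.6},
  {"offset": [0, 0, 0.5], "angular": [0, 0, 0], "claw": 0.6},
])

```text
t: 54.4
ee_pos: [0.5275, 0.4176, 0.3246]
tcp_rot: [-0.001, -0.087, 0.996, -0.0]
ft_force: [-0.6, -0.3, -0.2]
finger_gap: 0.401
```

carry_out([
  {"offset": [0, 0, 0], "angular": [0, 0, 0], "claw": 0.8},
  {"offset": [0, 0, 0], "angular": [0, 0, 0], "claw": 1},
  {"offset": [0, 0, 0], "angular": [0, 0, 0], "claw": 1},
  {"offset": [0, 0, 0], "angular": [0, 0, 0], "claw": 1},
  {"offset": [0, 0, 0], "angular": [0, 0, 0], "claw": 1},
])

```text
t: 54.9
ee_pos: [0.5278, 0.4181, 0.3268]
tcp_rot: [0.001, -0.087, 0.996, 0.0]
ft_force: [-0.1, -0.2, 3.6]
finger_gap: 0.102
```

carry_out([
  {"offset": [0, -1.2, -0.9], "angular": [0, 0, 0], "claw": 1},
  {"offset": [0, -1.4, -0.7], "angular": [0, 0, 0], "claw": 1},
  {"offset": [0, -1.3, -0.6], "angular": [0, 0, 0], "claw": 1},
  {"offset": [0, -1.5, -0.5], "angular": [0, 0, 0], "claw": 1},
  {"offset": [0, -1.5, -0.3], "angular": [0, 0, 0], "claw": 1},
])

```text
t: 55.4
ee_pos: [0.5396, 0.3491, 0.3575]
tcp_rot: [0.0, -0.088, 0.996, 0.001]
ft_force: [-2.5, 3.8, 8.2]
finger_gap: 0.098
```

carry_out([
  {"offset": [0, -1.4, -0.3], "angular": [0, 0, 0], "claw": 1},
  {"offset": [0, -1.6, -0.1], "angular": [0, 0, 0], "claw": 1},
  {"offset": [0, -1.5, 0], "angular": [0, 0, 0], "claw": 1},
  {"offset": [0, -1.5, 0.2], "angular": [0, 0, 0], "claw": 1},
  {"offset": [0, -1.5, 0.2], "angular": [0, 0, 0], "claw": 1},
])

```text
t: 55.9
ee_pos: [0.5526, 0.2746, 0.3556]
tcp_rot: [-0.0, -0.087, 0.996, -0.0]
ft_force: [-0.6, 1.6, 4.6]
finger_gap: 0.101
```

carry_out([
  {"offset": [0, -1.4, 0.5], "angular": [0, 0, 0], "claw": 1},
  {"offset": [0, -1.5, 0.5], "angular": [0, 0, 0], "claw": 1},
  {"offset": [0, -1.3, 0.6], "angular": [0, 0, 0], "claw": 1},
  {"offset": [0, -1.3, 0.8], "angular": [0, 0, 0], "claw": 1},
  {"offset": [0, -1.3, 0.8], "angular": [0, 0, 0], "claw": 1},
])

```text
t: 56.4
ee_pos: [0.5643, 0.2079, 0.3223]
tcp_rot: [-0.001, -0.087, 0.996, -0.0]
ft_force: [-0.8, 2.8, -1.6]
finger_gap: 0.099
```

carry_out([
  {"offset": [0, -1.2, 1.0], "angular": [0, 0, 0], "claw": 1},
  {"offset": [0, -1.0, 1.1], "angular": [0, 0, 0], "claw": 1},
  {"offset": [0, -1.0, 1.1], "angular": [0, 0, 0], "claw": 1},
  {"offset": [0, -0.9, 1.3], "angular": [0, 0, 0], "claw": 1},
  {"offset": [0, -0.8, 1.3], "angular": [0, 0, 0], "claw": 1},
])

```text
t: 56.9
ee_pos: [0.5727, 0.1599, 0.2641]
tcp_rot: [-0.001, -0.087, 0.996, -0.0]
ft_force: [-3.8, 5.8, -0.3]
finger_gap: 0.099
```

carry_out([
  {"offset": [0, -0.6, 1.3], "angular": [0, 0, 0], "claw": 1},
  {"offset": [0, -0.6, 1.4], "angular": [0, 0, 0], "claw": 1},
  {"offset": [0, -0.4, 1.5], "angular": [0, 0, 0], "claw": 1},
  {"offset": [0, -0.3, 1.3], "angular": [0, 0, 0], "claw": 1},
  {"offset": [0, -0.1, 1.0], "angular": [0, 0, 0], "claw": 1},
])

```text
t: 57.4
ee_pos: [0.5762, 0.1407, 0.199]
tcp_rot: [-0.001, -0.087, 0.996, -0.0]
ft_force: [-6.0, 2.2, 2.2]
finger_gap: 0.1
```

carry_out([
  {"offset": [0, 0, 0.4], "angular": [0, 0, 0], "claw": 1},
  {"offset": [0, 0, 0.3], "angular": [0, 0, 0], "claw": 1},
  {"offset": [0, 0, 0], "angular": [0, 0, 0], "claw": 1},
  {"offset": [0, 0, 0], "angular": [0, 0, 0], "claw": 1},
  {"offset": [0, 0, 0], "angular": [0, 0, 0], "claw": 1},
])

```text
t: 57.9
ee_pos: [0.5763, 0.1406, 0.1936]
tcp_rot: [-0.001, -0.088, 0.996, -0.001]
ft_force: [-5.2, -2.5, 0.8]
finger_gap: 0.093
```

carry_out([
  {"offset": [0, 0, 0.2], "angular": [0, 0, 0], "claw": 1},
  {"offset": [0, 0, 0.2], "angular": [0, 0, 0], "claw": 1},
  {"offset": [0, 0, 0], "angular": [0, 0, 0], "claw": 1},
  {"offset": [0, 0, 0], "angular": [0, 0, 0], "claw": 1},
  {"offset": [0, 0, 0], "angular": [0, 0, 0], "claw": 1},
])

```text
t: 58.4
ee_pos: [0.5766, 0.1406, 0.1929]
tcp_rot: [-0.001, -0.088, 0.996, -0.001]
ft_force: [-22.0, -5.2, 30.5]
finger_gap: 0.102
```

carry_out([
  {"offset": [0, 0, 0.2], "angular": [0, 0, 0], "claw": 1},
  {"offset": [0, 0, 0.2], "angular": [0, 0, 0], "claw": 1},
  {"offset": [0, 0, 0], "angular": [0, 0, 0], "claw": 1},
  {"offset": [0, 0, 0], "angular": [0, 0, 0], "claw": 1},
  {"offset": [0, 0, 0], "angular": [0, 0, 0], "claw": 1},
])

```text
t: 58.9
ee_pos: [0.5783, 0.1409, 0.1905]
tcp_rot: [0.002, -0.088, 0.996, -0.001]
ft_force: [-15.8, -4.7, 31.9]
finger_gap: 0.098
```

carry_out([
  {"offset": [0, 0, -0.3], "angular": [0, 0, 0], "claw": 1},
  {"offset": [0, 0, 0], "angular": [0, 0, 0], "claw": 0.75},
  {"offset": [0, 0, 0], "angular": [0, 0, 0], "claw": 0.68},
  {"offset": [0, 0, 0], "angular": [0, 0, 0], "claw": 0.68},
  {"offset": [0, 0, 0], "angular": [0, 0, 0], "claw": 0.68},
])

```text
t: 59.4
ee_pos: [0.5765, 0.1412, 0.1882]
tcp_rot: [-0.0, -0.088, 0.996, -0.0]
ft_force: [-0.1, 0.2, 0.4]
finger_gap: 0.319
```

carry_out([
  {"offset": [0, 0, -2], "angular": [0, 0, 0], "claw": 0.68},
  {"offset": [0, 0, -4], "angular": [0, 0, 0], "claw": 0.68},
  {"offset": [0, 0, -4], "angular": [0, 0, 0], "claw": 0.68},
  {"offset": [0, 0, -4], "angular": [0, 0, 0], "claw": 0.68},
  {"offset": [0, 0, -4], "angular": [0, 0, 0], "claw": 0.68},
])

```text
t: 59.9
ee_pos: [0.5763, 0.1412, 0.3699]
tcp_rot: [-0.0, -0.088, 0.996, -0.0]
ft_force: [0.5, 0.7, -0.8]
finger_gap: 0.316
```

carry_out([
  {"offset": [4, 0, 0], "angular": [0, 0, 0], "claw": 0.68},
  {"offset": [4, 0, 0], "angular": [0, 0, 0], "claw": 0.68},
  {"offset": [4, 0, 0], "angular": [0, 0, 0], "claw": 0.68},
  {"offset": [0, 0, 0], "angular": [0, 0, 0], "claw": 0.68},
  {"offset": [0, 0, 0], "angular": [0, 0, 0], "claw": 0.68},
])

```text
t: 60.4
ee_pos: [0.4579, 0.1202, 0.3687]
tcp_rot: [0.0, -0.088, 0.996, 0.0]
ft_force: [-0.4, 0.1, 0.8]
finger_gap: 0.325
```

Run:
```python
from h import *
im=capture("scene")[:,:,::-1].copy(); cv2.imwrite("pics/raw12.png",im)
t=capture("top")[:,:,::-1].copy()
i0=cv2.imread("pics/scene0.png"); 
r=lambda i:cv2.convertScaleAbs(cv2.resize(i[120:220,270:400],(390,300),interpolation=cv2.INTER_CUBIC),alpha=1.5)
full=cv2.resize(im[130:370,40:400],(450,300)); 
cv2.imwrite("pics/s12.png",np.vstack([np.hstack([r(i0),r(im)]),cv2.copyMakeBorder(full,0,0,0,330,cv2.BORDER_CONSTANT)]))
p=cv2.absdiff(cv2.cvtColor(i0,6),cv2.cvtColor(im,6))[165:210,290:395]; print("lid/handle diff",p.mean(),(p>25).sum())
a=cv2.imread("pics/raw8.png",0)[330:365,185:218];b=cv2.cvtColor(im,6)[330:365,185:218]; print("pointer change since 400g",cv2.absdiff(a,b).max())
```

```text
lid/handle diff 3.108359788359788 2
pointer change since 400g 12
```

View pics/s12.png

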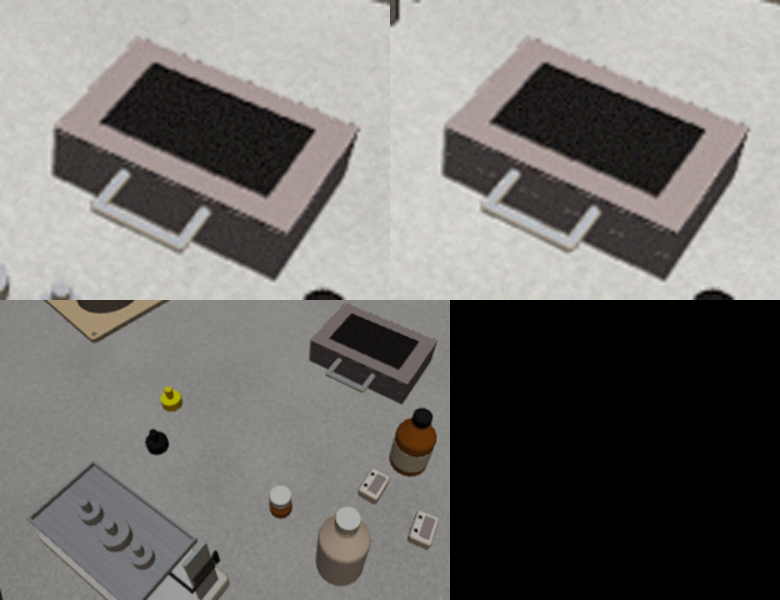

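The lid looks shut, but a faint seam shows in the right panel that wasn't there at the start. I'll press the lid's free edge with closed fingertips to seat it.

carry_out([
  {"offset": [-3, 1.4, 0], "angular": [0, 0, 0], "claw": 1},
  {"offset": [-3, 1.4, 0], "angular": [0, 0, 0], "claw": 1},
  {"offset": [-3, 1.4, 0], "angular": [0, 0, 0], "claw": 1},
  {"offset": [-2.9, 1.4, 0], "angular": [0, 0, 0], "claw": 1},
  {"offset": [0, 0, 3], "angular": [0, 0, 0], "claw": 1},
])

```text
t: 61.0
ee_pos: [0.5709, 0.1986, 0.3428]
tcp_rot: [0.005, -0.088, 0.996, 0.001]
ft_force: [0.5, -0.8, -0.2]
finger_gap: 0.002
```

carry_out([
  {"offset": [0, 0, 3], "angular": [0, 0, 0], "claw": 1},
  {"offset": [0, 0, 3], "angular": [0, 0, 0], "claw": 1},
  {"offset": [0, 0, 2], "angular": [0, 0, 0], "claw": 1},
  {"offset": [0, 0, 1.5], "angular": [0, 0, 0], "claw": 1},
  {"offset": [0, 0, 0], "angular": [0, 0, 0], "claw": 1},
])

```text
t: 61.5
ee_pos: [0.5655, 0.196, 0.2407]
tcp_rot: [-0.002, -0.087, 0.996, -0.0]
ft_force: [0.3, 0.3, -0.5]
finger_gap: -0.001
```

carry_out([
  {"offset": [0, 0, 0.3], "angular": [0, 0, 0], "claw": 1},
  {"offset": [0, 0, 0.3], "angular": [0, 0, 0], "claw": 1},
  {"offset": [0, 0, 0.1], "angular": [0, 0, 0], "claw": 1},
  {"offset": [0, 0, 0], "angular": [0, 0, 0], "claw": 1},
  {"offset": [0, 0, 0], "angular": [0, 0, 0], "claw": 1},
])

```text
t: 62.0
ee_pos: [0.566, 0.1962, 0.2374]
tcp_rot: [0.001, -0.087, 0.996, 0.0]
ft_force: [0.2, -0.9, 0.7]
finger_gap: 0.002
```

carry_out([
  {"offset": [0, 0, 0.2], "angular": [0, 0, 0], "claw": 1},
  {"offset": [0, 0, 0.2], "angular": [0, 0, 0], "claw": 1},
  {"offset": [0, 0, 0.1], "angular": [0, 0, 0], "claw": 1},
  {"offset": [0, 0, 0], "angular": [0, 0, 0], "claw": 1},
  {"offset": [0, 0, 0], "angular": [0, 0, 0], "claw": 1},
])

```text
t: 62.5
ee_pos: [0.5658, 0.1961, 0.2316]
tcp_rot: [-0.0, -0.087, 0.996, -0.0]
ft_force: [0.3, 0.3, 0.9]
finger_gap: 0.005
```

carry_out([
  {"offset": [0, 0, 0.1], "angular": [0, 0, 0], "claw": 1},
  {"offset": [0, 0, 0.1], "angular": [0, 0, 0], "claw": 1},
  {"offset": [0, 0, 0], "angular": [0, 0, 0], "claw": 1},
  {"offset": [0, 0, 0], "angular": [0, 0, 0], "claw": 1},
  {"offset": [0, 0, 0], "angular": [0, 0, 0], "claw": 1},
])

```text
t: 63.0
ee_pos: [0.5659, 0.1962, 0.2313]
tcp_rot: [0.0, -0.088, 0.996, -0.0]
ft_force: [-7.4, -2.3, 13.1]
finger_gap: -0.003
```

carry_out([
  {"offset": [0, 0, 0.1], "angular": [0, 0, 0], "claw": 1},
  {"offset": [0, 0, 0.1], "angular": [0, 0, 0], "claw": 1},
  {"offset": [0, 0, 0], "angular": [0, 0, 0], "claw": 1},
  {"offset": [0, 0, 0], "angular": [0, 0, 0], "claw": 1},
  {"offset": [0, 0, 0], "angular": [0, 0, 0], "claw": 1},
])

```text
t: 63.5
ee_pos: [0.566, 0.1962, 0.2311]
tcp_rot: [0.0, -0.088, 0.996, -0.0]
ft_force: [-15.3, -4.0, 27.9]
finger_gap: 0.0
```

carry_out([
  {"offset": [0, 0, -3], "angular": [0, 0, 0], "claw": 1},
  {"offset": [0, 0, -4], "angular": [0, 0, 0], "claw": 1},
  {"offset": [0, 0, -4], "angular": [0, 0, 0], "claw": 1},
  {"offset": [4, 0, -2], "angular": [0, 0, 0], "claw": 1},
  {"offset": [4, 0, 0], "angular": [0, 0, 0], "claw": 1},
])

```text
t: 64.0
ee_pos: [0.4878, 0.1823, 0.362]
tcp_rot: [0.003, -0.087, 0.996, 0.001]
ft_force: [-0.2, 0.3, 0.1]
finger_gap: 0.002
```

Run:
```python
from h import *
from cell import workorder
i0=cv2.imread("pics/scene0.png",0); b=cv2.cvtColor(capture("scene"),cv2.COLOR_RGB2GRAY); r12=cv2.imread("pics/raw12.png",0)
for n,x in(("before press",r12),("after",b)):
    p=cv2.absdiff(i0,x)[160:215,288:365]; print(n,p.mean().round(2),(p>15).sum())
print("pointer vs 400g",cv2.absdiff(cv2.imread("pics/raw8.png",0),b)[330:365,185:218].max())
print(grasp()[0].round(3))
print(workorder.sign_off())
```

```text
before press 3.27 53
after 2.55 3
pointer vs 400g 11
[0.481 0.181 0.203]
the job is handed in; nothing more can be done
None
```

The pan holds 400 g (small1, small2 and one large weight). The other four large weights are inside the case with the lid shut, and I handed the job in at about 64 s. The least certain part is whether the pointer is properly between the prongs.

**Pointer:** My early index estimates disagreed, between 0.098 and 0.107 m. At one point I loaded 500 g, then swapped a large weight for the second small one. The refined estimate puts the index middle at about 0.103 m and the pointer at about 0.106 m. That is inside the ±6 mm gap, but the camera is too coarse to show the prongs clearly, so this rests on measurement rather than a clear view.

**Lid:** After I first closed it, a faint seam showed. I pressed the free edge down and measured its top at 58 mm, which is the fully closed height. The final picture then matched the starting one (3 pixels differed, against 53 before pressing).

**Weights in the case:** One large weight was knocked into the corner of the case after I placed it. In the picture it was upright and inside the walls, and the lid still closed to full depth.

**Other checks:**
- The pointer had not moved since the 400 g picture.
- I saw no sign that the jar, timer, bottles or look-alikes had moved.
- Setting one weight on the bench gave a brief wrist force of about 75 N. That is below the 120 N limit, and nothing was disturbed.

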